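# Thread the stone collars onto a grave footing's dowel

### The arm

A 6-joint arm with a two-finger parallel gripper is mounted at the origin on the work surface. World frame = base frame: x ahead of the robot, y to its left, z up, the work surface at z = 0. Lengths are in m, angles in rad, forces in N, time in s.
With the tool pointing down it reaches from about 0.35 to 0.775 m from the base axis. Payload 5.5 kg.
Tool frame: the origin (TCP) lies on the mounting face of the last link; the fingertips stand 173 mm ahead of it and the grasp point (between the pads) lies 155 mm ahead of it; z points along the fingers, y is the direction in which the jaws open and shut (so a half turn about z gives the same grasp; the last joint's range is limited). The gripper opens to 85 mm and grips with 20 to 120 N. Pads are 22 mm wide; open, the fingers measure 114 mm over their backs; the gripper's body (76 mm by 85 mm) begins 54 mm behind the grasp point. The pads swing forward as they close: fully open they stand 13 mm farther back than shut.
Start: joints at [-1.345, 0.313, 0.046, 1.304, 0, 1.431], TCP at [0.206, -0.537, 0.405] pointing down, gripper open.
Joint ranges: [-2.76, 2.76], [-0.86, 1.69], [-1.03, 1.26], [-2.2, 2.34], [-1.47, 1.5], [-3.14, 3.14]. Speed limits (rad/s): [2.57, 2.57, 3.14, 3.14, 3.14, 3.14].

### API

Orientations are given as a unit quaternion [w, x, y, z].
In Python, from workcell import get_state, eyes, env gives the robot as it stands. The module is installed in compiled form; this text tells all that it offers.
- The arm moves only by the tool carry_out, never from a script. Its argument "motion" is a list of rows, each an object of numbers: "jaw": the opening, from -1 (shut) to 1 (fully open); "tx", "ty", "tz": the shift along the tool's x, y, z in cm; "wx", "wy", "wz": the turn, a rotation vector about the tool's x, y, z in degrees. In form: [{"jaw": .., "tx": .., "ty": .., "tz": .., "wx": .., "wy": .., "wz": ..}, ...]. A call has 1 to 20 rows; each row shifts and turns the commanded pose from where the row before left it, along the tool's axes as they then stand; what a row does not reach is not made up. A row lasts 1/8 s, in which the tool goes at most 62.5 mm and 10.7 degrees, less where a joint would pass 70% of its speed; a pose out of reach is approached as far as the arm can. A call with a gripper value outside its range is refused whole. The fingers move at their own pace and stop on an object; "force" is the grip in N (left out, the last holds). Time passes only in rows, so rows that do not move let the fingers close. It gives the time, the measured TCP pose, the force and the opening at its end, in the units of the state.
- get_state(): the state, without advancing time (a new reading comes with each control period).
- eyes.read_camera(name): name is "side" or "top"; returns the picture (420x560x3 uint8, blue, green, red); there is no depth.
- eyes.calibration(name): a dict with "K" (3x3 intrinsics, pixels), "camera_from_world" (4x4, takes a point from world to camera coordinates). Camera axes: x right, y up, looking along -z (the intrinsics and any distortion apply to the point x, -y, -z); pixel columns grow to the right and rows downward; lengths in m; the calibration is good to about 2 mm. A picture is of the moment at which its call begins. calibration takes no time and is no camera call.
- env.hand_in(): hands the job in, once; it reports no verdict.
The state is a dict: "clock": time; "joint_pos": joint angles; "qvel": joint speeds; "tau": joint torques, N m; "tcp_pos": TCP position; "orientation": TCP orientation; "wrist_force": force on the tool from outside, world axes, zero at the start; "ft_torque": the same for the moment, N m; "finger_gap": finger opening in m.
Only numpy, scipy, OpenCV 4.12 (cv2) and the standard library are available. Lean on these libraries where they do the work, as an engineer would, in place of code of your own. Each camera call takes 0.05 s, during which the arm holds its last target.

### The job

Build the stepped foot of the grave marker: thread the three stone collars over the steel dowel standing in the footing, the widest first, then the middle one, then the narrowest on top, each lowered gently until it lies flat and fully home before the next goes on. The dowel may stand anywhere along its slot, so feel for it with a light touch: never press or knock the footing, its dowel or the collars on it with more than 40 N, and do not drop a collar down the dowel. Let go of the stack at the end and leave the other things on the tomb where they are.

Things in the scene. Friction and masses are not known exactly. Their poses are not given: they have to be found in the camera images.
- footing: fixed grey stone footing block, 130 mm (its x) by 100 mm (its y), 30 mm tall, turned at a moderate angle; origin at the centre of its underside, z up. A dark slot runs along its x axis in the middle of its flat top, and one upright steel dowel stands in that slot. Block and dowel are rigid and bear at most 40 N
- slot_mid (a point): middle of the slot in the footing's top face, axes as the footing's. The dowel (17 mm diameter, 48 mm high above this face, the last 4 mm tapering to 14 mm) is clamped on the slot's centre line, anywhere from 12 mm before to 12 mm beyond this point along x. Its place along the slot is not measured: find it by feel or sight
- collar_wide: the widest stone collar: a flat grey ring, 64 mm outer diameter, 15 mm thick, straight 20 mm bore right through (so about 1.5 mm play all round on the dowel), about 120 g, lying flat on the table at the start; origin on its axis at its underside, z up; both faces alike. Where each collar lies is drawn afresh
- collar_mid: the middle stone collar: a flat grey ring, 52 mm outer diameter, 15 mm thick, straight 20 mm bore right through (so about 1.5 mm play all round on the dowel), about 75 g, lying flat on the table at the start; origin on its axis at its underside, z up; both faces alike. Where each collar lies is drawn afresh
- collar_narrow: the narrowest stone collar: a flat grey ring, 40 mm outer diameter, 15 mm thick, straight 20 mm bore right through (so about 1.5 mm play all round on the dowel), about 40 g, lying flat on the table at the start; origin on its axis at its underside, z up; both faces alike. Where each collar lies is drawn afresh
- blank_disc: bystander: solid stone disc like the collars but with no bore, 46 mm diameter, 15 mm thick, lying flat; origin at the centre of its underside
- pot: bystander: open terracotta flower pot, 100 mm across the rim, 80 mm tall; origin at the centre of its underside
- brush: bystander: cleaning brush with a long handle lying along its x axis, about 200 mm long; origin under its middle
- cleaner: bystander: white plastic bottle of stone cleaner, 60 mm diameter, 150 mm tall; origin at the centre of its underside
- candle_jar: bystander: amber glass grave-candle jar with a metal cap, 64 mm diameter, 80 mm tall; origin at the centre of its underside
- chisel: bystander: mason's chisel lying along its x axis, 200 mm long, 18 mm tall; origin under its middle

How it is judged:
On the way, in this order (a step that is already met when the one before it is completed fails the run):
1. the widest collar is threaded on the dowel and lies home on the footing (z of collar_wide in the frame of footing between 0.0275 and 0.0325 m and x of collar_wide in the frame of footing between -0.0145 and 0.0145 m and y of collar_wide in the frame of footing between -0.003 and 0.003 m and angle between the z axis of collar_wide and the z axis of footing, either way round below 0.06 rad), for 0.2 s.
2. the middle collar is threaded on the dowel and lies home on the widest (z of collar_mid in the frame of footing between 0.0425 and 0.0475 m and x of collar_mid in the frame of footing between -0.0145 and 0.0145 m and y of collar_mid in the frame of footing between -0.003 and 0.003 m and angle between the z axis of collar_mid and the z axis of footing, either way round below 0.06 rad), for 0.2 s.
3. the narrowest collar is threaded on the dowel and lies home on the middle one (z of collar_narrow in the frame of footing between 0.0575 and 0.0625 m and x of collar_narrow in the frame of footing between -0.0145 and 0.0145 m and y of collar_narrow in the frame of footing between -0.003 and 0.003 m and angle between the z axis of collar_narrow and the z axis of footing, either way round below 0.06 rad), for 0.2 s.
At the end, for the whole second after the job is handed in: Collars on the dowel, widest lowest, narrowest on top: undersides 30, 45, 60 mm above the footing's underside (+-2.5 mm), flat within 0.06 rad, within 3 mm of the slot's line and 14.5 mm of its middle, neighbours concentric within 4.5 mm, at rest, released; bystanders within 30 mm (all of step 1 and all of step 2 and all of step 3 and horizontal distance between collar_wide and collar_mid below 0.0045 m and horizontal distance between collar_mid and collar_narrow below 0.0045 m and linear speed of each of collar_wide, collar_mid, collar_narrow below 0.02 m/s and contact force between each of collar_wide, collar_mid, collar_narrow and the fingers below 0.05 N); the robot touches nothing.
It fails at once if a collar is dropped: it falls freely down the dowel, at over 0.4 m/s ((horizontal distance between collar_wide and footing below 0.04 m and contact force between collar_wide and the fingers below 0.05 N and linear speed of collar_wide above 0.4 m/s) or (horizontal distance between collar_mid and footing below 0.04 m and contact force between collar_mid and the fingers below 0.05 N and linear speed of collar_mid above 0.4 m/s) or (horizontal distance between collar_narrow and footing below 0.04 m and contact force between collar_narrow and the fingers below 0.05 N and linear speed of collar_narrow above 0.4 m/s)).
It fails at once if the footing, with its dowel, is pressed or struck with more than 40 N (contact force between footing and anything else above 40 N).
It fails at once if a bystander is moved more than 30 mm (distance of any of blank_disc, pot, brush, cleaner, candle_jar, chisel from where it was at the start of the episode above 0.03 m).
It also fails if it takes over 72 s, if anything falls off the work surface, if the arm or the gripper's body presses on something with over 40 N, if the wrist force passes 120 N, or if a joint passes its speed limit or range.

## Working session

There is one attempt and no reset: what is moved stays moved. The work goes in short steps, Python scripts to look and compute and a tool call to move; the robot and the scene stay as the last step left them, time stands still between calls to the robot, and variables do not carry over. Pictures are saved under pics/ and viewed, and the job is handed in when it is done.

Besides the shell and the picture viewer there is one more tool, called as name([rows], argument=value, ...), one row to a line, values as JSON. carry_out: Moves the arm, as the interface text tells. Its arguments: {"type":"object","properties":{"motion":{"type":"array"},"force":{"type":"number"}},"required":["motion"]}

```bash
mkdir -p pics
python3 - <<'E'
from workcell import get_state, eyes, env
import cv2
s=get_state()
for k,v in s.items(): print(k,v)
for n in("side","top"):
    cv2.imwrite(f"pics/{n}0.png",eyes.read_camera(n)); c=eyes.calibration(n); print(n,c)
E
```

```text
clock 0.0
joint_pos [-1.34459946e+00  3.14035613e-01  4.49461354e-02  1.30358050e+00
 -2.67629454e-05  1.43120584e+00]
qvel [-3.70031366e-05 -4.35507499e-04 -9.72463580e-04 -1.06763967e-04
 -2.82579605e-04 -1.01577836e-03]
tau [ 1.86784669e-04 -4.80628288e+01  2.98530614e+01  1.94103067e-02
 -1.70145731e-04 -3.49967692e-06]
tcp_pos [ 0.20561688 -0.53676776  0.4037751 ]
orientation [-9.35367876e-04  9.83321086e-01  1.81875680e-01 -5.39237719e-05]
wrist_force [-0.14754708 -0.11546825 -0.4361854 ]
ft_torque [-0.08795935 -0.01849304  0.06948121]
finger_gap 0.08550411925707017
side {'K': array([[535.23065881,   0.        , 280.1603351 ],
       [  0.        , 535.23065881, 203.49548234],
       [  0.        ,   0.        ,   1.        ]]), 'camera_from_world': array([[-0.79970008, -0.60038943, -0.00351015,  0.47456396],
       [ 0.38932927, -0.52300736,  0.75821239, -0.31134727],
       [-0.45705854,  0.6049759 ,  0.6519982 , -1.12601148],
       [ 0.        ,  0.        ,  0.        ,  1.        ]])}
top {'K': array([[502.83817171,   0.        , 277.88610154],
       [  0.        , 502.83817171, 202.93578651],
       [  0.        ,   0.        ,   1.        ]]), 'camera_from_world': array([[-0.01158816, -0.9998865 , -0.00962812,  0.00338823],
       [ 0.997465  , -0.01223509,  0.07009903, -0.59966081],
       [-0.07020888, -0.0087914 ,  0.99749357, -1.60480444],
       [ 0.        ,  0.        ,  0.        ,  1.        ]])}
```

View pics/side0.png

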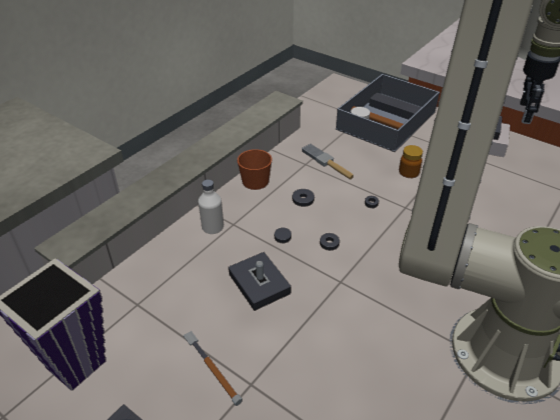

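View pics/top0.png

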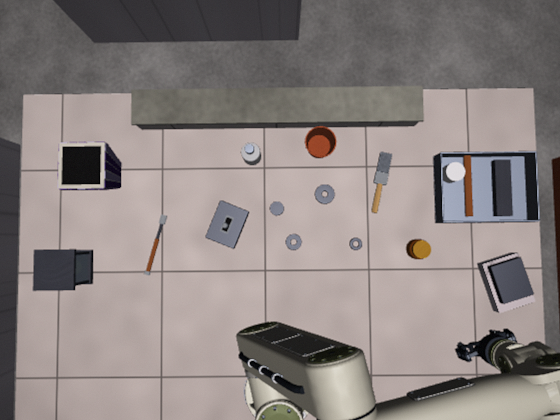

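The views agree. Side: wide collar at about (303,197), mid (330,241), narrow (372,201), blank (283,235), footing (259,280). Top: wide (325,194), mid (293,242), narrow (356,243), blank (277,208), footing (227,225). I'll zoom in next to get precise pixels.

Run:
```python
import cv2
t=cv2.imread('pics/top0.png');s=cv2.imread('pics/side0.png')
cv2.imwrite('pics/tz1.png',cv2.resize(t[170:270,195:375],None,fx=4.4,fy=4.4,interpolation=cv2.INTER_CUBIC))
cv2.imwrite('pics/sz1.png',cv2.resize(s[180:310,220:390],None,fx=4.5,fy=4.5,interpolation=cv2.INTER_CUBIC))
```

```text
(no output)
```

View pics/tz1.png

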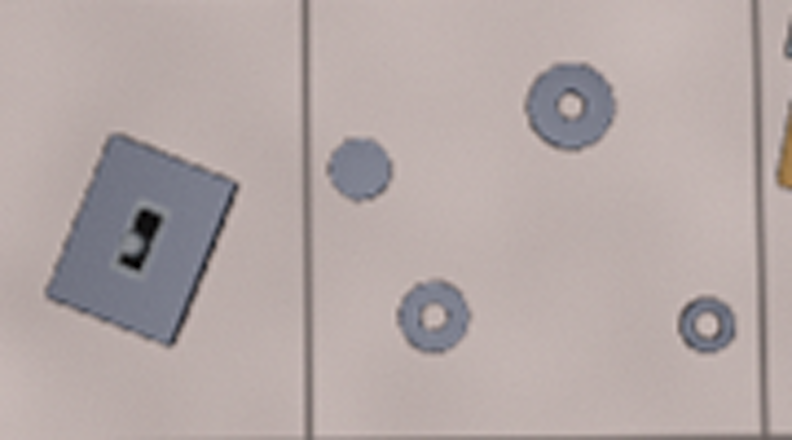

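View pics/sz1.png

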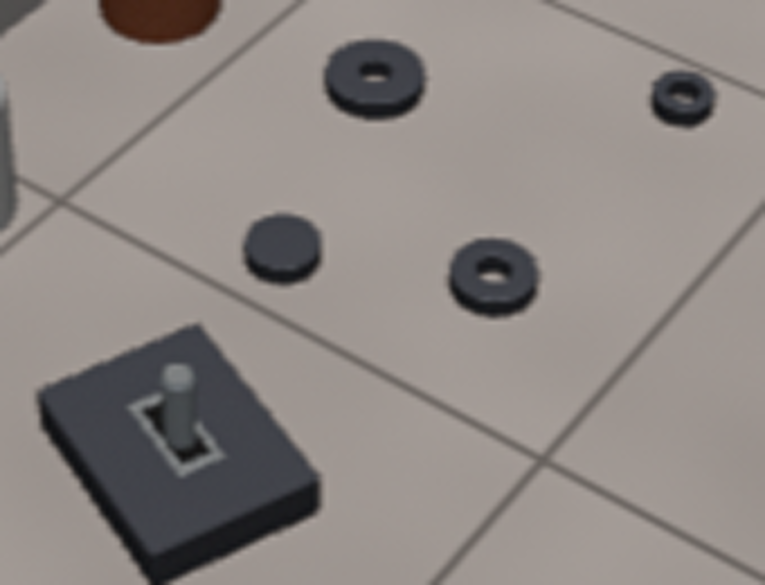

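```bash
cat > h.py <<'E'
import cv2, numpy as np
from workcell import eyes
from scipy.optimize import least_squares
C={n:eyes.calibration(n) for n in("side","top")}
def proj(n,P):
    P=np.atleast_2d(P); c=C[n]; q=P@c["camera_from_world"][:3,:3].T+c["camera_from_world"][:3,3]
    q=q*[1,-1,-1]; u=q@c["K"].T; return u[:,:2]/u[:,2:]
def mask(img,roi):
    # grey stone vs pinkish table: blue-red difference
    x0,y0,x1,y1=roi; f=img.astype(np.float32); d=f[...,0]-f[...,2]
    return d[y0:y1,x0:x1]
def cyl(x,y,z,r,h):
    a=np.linspace(0,2*np.pi,72,endpoint=False); c=np.c_[x+r*np.cos(a),y+r*np.sin(a)]
    return np.vstack([np.c_[c,np.full(72,z)],np.c_[c,np.full(72,z+h)]])
def hullmom(p):
    h=cv2.convexHull(p.astype(np.float32)); m=cv2.moments(h); return np.array([m['m10']/m['m00'],m['m01']/m['m00']]),m['m00']
def ray(n,uv):
    c=C[n]; R=c["camera_from_world"][:3,:3]; t=c["camera_from_world"][:3,3]
    d=np.linalg.inv(c["K"])@[uv[0],uv[1],1]; d=d*[1,-1,-1]; return -R.T@t, R.T@d
def onplane(n,uv,z):
    o,d=ray(n,uv); return o+d*(z-o[2])/d[2]
def tri(uvs,uvt):
    return least_squares(lambda p:np.r_[proj("side",p)[0]-uvs,proj("top",p)[0]-uvt],[.5,0,.03])
E
python3 - <<'E'
import cv2,numpy as np
from h import *
for n in("top","side"):
    im=cv2.imread(f'pics/{n}0.png').astype(int)
    pts={'top':[(325,190),(277,208),(215,225),(310,215),(335,195)],'side':[(303,190),(283,232),(245,280),(255,290),(310,220),(290,205),(259,310)]}[n]
    for p in pts: print(n,p,im[p[1],p[0]])
E
```

```text
top (325, 190) [94 82 80]
top (277, 208) [144 129 128]
top (215, 225) [131 117 114]
top (310, 215) [171 176 190]
top (335, 195) [160 164 178]
side (303, 190) [72 64 62]
side (283, 232) [74 67 66]
side (245, 280) [74 66 64]
side (255, 290) [75 68 67]
side (310, 220) [150 155 163]
side (290, 205) [149 154 162]
side (259, 310) [144 149 157]
```

```bash
cat >> h.py <<'E'
def blob(img,seed,S=4,win=40):
    x,y=seed; x0,y0=max(0,x-win),max(0,y-win); c=img[y0:y+win,x0:x+win].astype(np.float32)+1
    c=cv2.resize(c,None,fx=S,fy=S,interpolation=cv2.INTER_CUBIC)
    w=np.log(np.clip(c[...,0],1,None)/np.clip(c[...,2],1,None)); m=(w>0.035).astype(np.uint8)
    k,l=cv2.connectedComponents(m)
    # component with most pixels near the seed
    sx,sy=(x-x0)*S,(y-y0)*S; near=l[sy-24:sy+24,sx-24:sx+24]; near=near[near>0]
    i=np.bincount(near).argmax(); ys,xs=np.where(l==i)
    p=np.c_[(xs+.5)/S-.5+x0,(ys+.5)/S-.5+y0]; return p
def measure(ims,seeds,r,h,g):
    obs={n:hullmom(blob(ims[n],seeds[n])) for n in seeds}
    f=lambda p:np.concatenate([hullmom(proj(n,cyl(*p,r,h)))[0]-obs[n][0] for n in seeds])
    s=least_squares(f,g,diff_step=1e-3)
    ar={n:(round(obs[n][1]),round(hullmom(proj(n,cyl(*s.x,r,h)))[1])) for n in seeds}
    return s.x,np.abs(s.fun).max(),ar,obs
E
python3 - <<'E'
from h import *
np.set_printoptions(precision=4,suppress=True)
ims={n:cv2.imread(f'pics/{n}0.png') for n in("side","top")}
for nm,t,s,r in(("wide",(325,194),(303,197),.032),("mid",(293,242),(330,241),.026),("narrow",(356,243),(372,201),.02),("blank",(277,208),(283,235),.023)):
    x,e,ar,o=measure(ims,dict(side=s,top=t),r,.015,[.5,0,0.001]); print(nm,x,e,ar)
    # each view alone on z=0
    for n,sd in(("side",s),("top",t)):
        g=least_squares(lambda p:hullmom(proj(n,cyl(p[0],p[1],0,r,.015)))[0]-o[n][0],x[:2],diff_step=1e-3).x; print('   ',n,g)
def box(p):
    x,y,a,z=p; R=np.array([[np.cos(a),-np.sin(a)],[np.sin(a),np.cos(a)]])
    q=np.array([[i*.065,j*.05] for i in(-1,1) for j in(-1,1)])@R.T+[x,y]
    return np.vstack([np.c_[q,np.full(4,z)],np.c_[q,np.full(4,z+.03)]])
def hb(p):
    h=cv2.convexHull(p.astype(np.float32)); m=cv2.moments(h);A=m['m00']
    return np.array([m['m10']/A,m['m01']/A,m['mu20']/A/20,m['mu11']/A/20,m['mu02']/A/20]),A
ob={n:hb(blob(ims[n],s,win=55)) for n,s in(("side",(250,285)),("top",(216,225)))}
for a0 in(-.4,1.2,.4):
    s=least_squares(lambda p:np.concatenate([hb(proj(n,box(p)))[0]-ob[n][0] for n in ob]),[.57,.1,a0,0],diff_step=1e-3)
    print("foot",s.x,s.cost,[ (ob[n][1],hb(proj(n,box(s.x)))[1]) for n in ob])
E
```

```text
wide [ 0.6296 -0.1552 -0.0025] 0.16787046159208785 {'side': (277, 355), 'top': (278, 311)}
    side [ 0.6284 -0.1525]
    top [ 0.6289 -0.1553]
mid [ 0.4748 -0.0515 -0.0027] 0.11037890167631303 {'side': (239, 313), 'top': (179, 204)}
    side [ 0.4737 -0.049 ]
    top [ 0.4745 -0.0517]
narrow [ 0.4662 -0.2531 -0.0025] 0.1200063488621197 {'side': (114, 166), 'top': (105, 128)}
    side [ 0.4653 -0.2502]
    top [ 0.4659 -0.253 ]
blank [ 0.5847  0.0016 -0.0026] 0.16562168954905587 {'side': (184, 245), 'top': (137, 160)}
    side [0.5834 0.004 ]
    top [0.584  0.0013]
foot [ 0.5344  0.1622 -0.4513 -0.0035] 0.8798360058132241 [(2076.84375, 2287.6287454781123), (1228.75, 1286.2580595307518)]
foot [ 0.5344  0.1622 -0.4515 -0.0035] 0.879837755263984 [(2076.84375, 2287.5853642842267), (1228.75, 1286.2607707292773)]
foot [ 0.5344  0.1622 -0.4514 -0.0035] 0.8798367744027447 [(2076.84375, 2287.6230529141612), (1228.75, 1286.2600206321804)]
```

```bash
sed -i 's/w=np.log.*/w=cv2.GaussianBlur(c[...,2],(0,0),1.0); T=np.median(w); S0=np.median(w[(y-y0)*S-24:(y-y0)*S+24,(x-x0)*S-24:(x-x0)*S+24]) if st is None else st; m=(w<(T+S0)\/2).astype(np.uint8)/; s/S=4,win=40/S=4,win=28,st=None/' h.py
cat > m1.py <<'E'
from h import *
np.set_printoptions(precision=4,suppress=True)
ims={n:cv2.imread(f'pics/{n}0.png') for n in("side","top")}
for nm,t,s,r in(("wide",(325,194),(303,197),.032),("mid",(293,242),(330,241),.026),("narrow",(356,243),(372,201),.02),("blank",(277,208),(283,235),.023)):
    st={'side':65,'top':115}
    obs={n:hullmom(blob(ims[n],q,st=st[n],win=22)) for n,q in(("side",s),("top",t))}
    x=least_squares(lambda p:np.concatenate([hullmom(proj(n,cyl(*p,r,.015)))[0]-obs[n][0] for n in obs]),[.5,0,0],diff_step=1e-3)
    print(nm,x.x,np.abs(x.fun).max(),[(obs[n][1],hullmom(proj(n,cyl(*x.x,r,.015)))[1]) for n in obs])
    for n in obs:
        g=least_squares(lambda p:hullmom(proj(n,cyl(p[0],p[1],0,r,.015)))[0]-obs[n][0],x.x[:2],diff_step=1e-3).x; print('   ',n,g)
def box(p):
    x,y,a,z=p; R=np.array([[np.cos(a),-np.sin(a)],[np.sin(a),np.cos(a)]])
    q=np.array([[i*.065,j*.05] for i in(-1,1) for j in(-1,1)])@R.T+[x,y]
    return np.vstack([np.c_[q,np.full(4,z)],np.c_[q,np.full(4,z+.03)]])
def hb(p):
    h=cv2.convexHull(p.astype(np.float32)); m=cv2.moments(h);A=m['m00']
    return np.array([m['m10']/A,m['m01']/A,m['mu20']/A/20,m['mu11']/A/20,m['mu02']/A/20]),A
ob={n:hb(blob(ims[n],s,win=w,st=q)) for n,s,w,q in(("side",(255,288),45,65),("top",(225,225),36,115))}
for nn in(("side","top"),("side",),("top",)):
    s=least_squares(lambda p:np.concatenate([hb(proj(n,box(p if len(nn)>1 else [*p[:3],0])))[0]-ob[n][0] for n in nn]),[.57,.1,-.4,0],diff_step=1e-3)
    print("foot",nn,s.x,s.cost,[ (ob[n][1],hb(proj(n,box(s.x)))[1]) for n in ob])
    x=s.x if len(nn)>1 else x
np.save('foot.npy',s.x)
E
python3 m1.py
```

```text
wide [ 0.6294 -0.1548 -0.0036] 0.17329994833954743 [(327.625, 354.6758448635228), (318.78125, 310.7839998002164)]
    side [ 0.6274 -0.151 ]
    top [ 0.6285 -0.1549]
mid [ 0.4747 -0.0513 -0.0038] 0.07737614170156348 [(286.15625, 313.2837269024458), (209.40625, 203.56549779698253)]
    side [ 0.4729 -0.0479]
    top [ 0.4744 -0.0514]
narrow [ 0.4662 -0.2527 -0.0034] 0.0524838331327544 [(147.75, 165.71161965769716), (134.03125, 128.0701319691725)]
    side [ 0.4646 -0.2488]
    top [ 0.4661 -0.2523]
blank [ 0.5843  0.0019 -0.0036] 0.2111185391947572 [(224.8125, 245.3302829025779), (162.6875, 159.45771159860305)]
    side [0.5826 0.0052]
    top [0.5834 0.0014]
foot ('side', 'top') [ 0.5343  0.1626 -0.4055 -0.0043] 0.16873566303404344 [(2233.0625, 2299.797537150327), (1349.625, 1285.3494147805031)]
foot ('side',) [ 0.5322  0.1656 -0.4125  0.    ] 0.14659651224753578 [(2233.0625, 2318.180687648477), (1349.625, 1292.9993807111168)]
foot ('top',) [ 0.5336  0.1619 -0.3933  0.    ] 0.04166239499329456 [(2233.0625, 2309.9542517294176), (1349.625, 1292.3099702966865)]
```

Run:
```python
import cv2,numpy as np
t=cv2.imread('pics/top0.png');s=cv2.imread('pics/side0.png')
a=cv2.resize(t[205:245,205:255],None,fx=12,fy=12,interpolation=cv2.INTER_NEAREST)
b=cv2.resize(s[250:300,235:285],None,fx=9.6,fy=9.6,interpolation=cv2.INTER_NEAREST)
o=np.zeros((480,600+0,3),np.uint8);cv2.imwrite('pics/d1.png',a);cv2.imwrite('pics/d2.png',b)
```

```text
(no output)
```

View pics/d1.png

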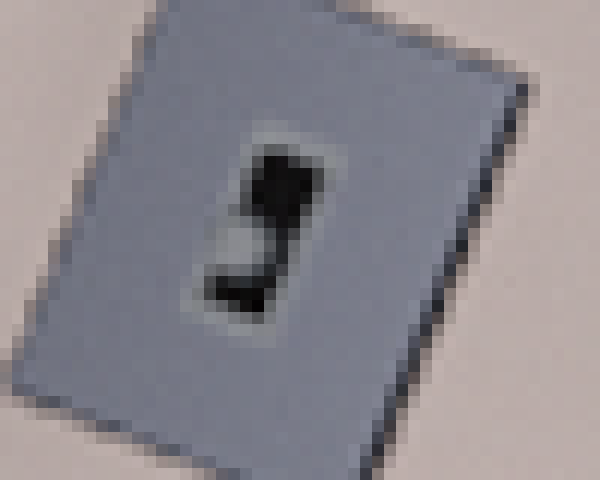

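View pics/d2.png

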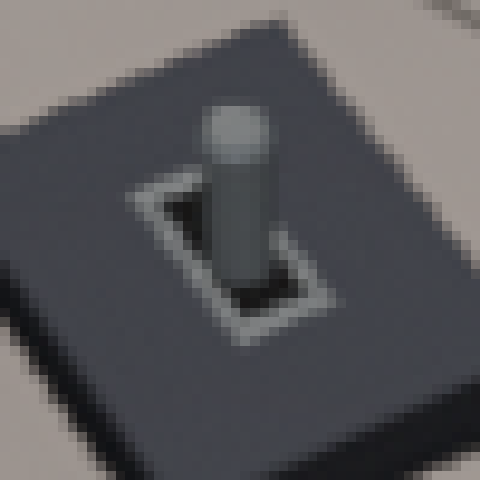

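Run:
```python
from h import *
np.set_printoptions(precision=4,suppress=True)
cap=lambda x,y,b:np.vstack([cyl(x,y,.074+b,.0085,0),cyl(x,y,.078+b,.007,0)])
full=lambda x,y,b:np.vstack([cyl(x,y,.03+b,.0085,.044),cyl(x,y,.078+b,.007,0)])
s=least_squares(lambda p:np.r_[hullmom(proj("side",cap(*p)))[0]-[259.1,263.35],hullmom(proj("top",cap(*p)))[0]-[224.5,224.9]],[.53,.16,0],diff_step=1e-3);print("both",s.x,s.fun)
for n,o in(("side",[259.1,263.35]),("top",[224.5,224.9])):
    r=least_squares(lambda p:hullmom(proj(n,cap(*p,0)))[0]-o,[.53,.16],diff_step=1e-3);print(n,r.x)
    h=proj(n,cap(*r.x,0));print(h.min(0),h.max(0)); h=proj(n,full(*r.x,0));print(h.min(0),h.max(0))
    print(n,'footing/slot mid proj',proj(n,[.534,.162,.03]))
# slot frame corners side (zoom px outer): left(125,197) top(195,168) right(342,303) bottom(243,347)
for n,pts,sc,off in(("side",[(125,197),(342,303),(243,347)],9.6,(235,250)),("top",[(255,125),(346,150),(285,345),(183,305)],12,(205,205))):
    w=np.array([onplane(n,np.array(p)/sc-.5+off,.03) for p in pts]);print(n,w[:,:2])
```

```text
both [ 0.5298  0.1639 -0.0036] [ 0.1294  0.0116 -0.1031 -0.145 ]
side [0.5279 0.1666]
[255.377  260.1632] [262.8463 266.3919]
[255.377  260.1632] [263.3108 279.3317]
side footing/slot mid proj [[258.8606 274.1862]]
top [0.5293 0.1632]
[221.7798 222.1755] [227.2202 227.6245]
[221.7798 222.1755] [228.7306 227.9143]
top footing/slot mid proj [[226.4523 223.779 ]]
side [[0.5636 0.1678]
 [0.4999 0.1629]
 [0.5105 0.188 ]]
top [[0.5625 0.1641]
 [0.5555 0.1398]
 [0.5036 0.1564]
 [0.5146 0.1836]]
```

carry_out([
  {"wz":-10,"jaw":1},
  {"wz":-10},
  {"wz":-10},
  {"wz":-10},
  {"wz":-10},
  {"wz":-10},
  {"wz":-9},
  {"tx":3.2,"ty":3.52,"tz":1.2},
  {"tx":3.2,"ty":3.52,"tz":1.2},
  {"tx":3.2,"ty":3.52,"tz":1.2},
  {"tx":3.2,"ty":3.52,"tz":1.2},
  {"tx":3.2,"ty":3.52,"tz":1.2},
  {"tx":3.2,"ty":3.52,"tz":1.2},
  {"tx":3.2,"ty":3.52,"tz":1.2},
  {"tx":3.2,"ty":3.52,"tz":1.2},
  {"tx":3.2,"ty":3.52,"tz":1.2},
  {"tx":3.2,"ty":3.52,"tz":1.2},
  {"tx":3.2,"ty":3.52,"tz":1.2},
  {"tx":3.2,"ty":3.52,"tz":1.2},
  {},
], force=30)

```text
invalid input at $.motion[0]: expected keys jaw, tx, ty, tz, wx, wy, wz
```

carry_out([
  {"jaw":1,"tx":0,"ty":0,"tz":0,"wx":0,"wy":0,"wz":-10},
  {"jaw":1,"tx":0,"ty":0,"tz":0,"wx":0,"wy":0,"wz":-10},
  {"jaw":1,"tx":0,"ty":0,"tz":0,"wx":0,"wy":0,"wz":-10},
  {"jaw":1,"tx":0,"ty":0,"tz":0,"wx":0,"wy":0,"wz":-10},
  {"jaw":1,"tx":0,"ty":0,"tz":0,"wx":0,"wy":0,"wz":-10},
  {"jaw":1,"tx":0,"ty":0,"tz":0,"wx":0,"wy":0,"wz":-10},
  {"jaw":1,"tx":0,"ty":0,"tz":0,"wx":0,"wy":0,"wz":-9},
  {"jaw":1,"tx":3.2,"ty":3.52,"tz":1.2,"wx":0,"wy":0,"wz":0},
  {"jaw":1,"tx":3.2,"ty":3.52,"tz":1.2,"wx":0,"wy":0,"wz":0},
  {"jaw":1,"tx":3.2,"ty":3.52,"tz":1.2,"wx":0,"wy":0,"wz":0},
  {"jaw":1,"tx":3.2,"ty":3.52,"tz":1.2,"wx":0,"wy":0,"wz":0},
  {"jaw":1,"tx":3.2,"ty":3.52,"tz":1.2,"wx":0,"wy":0,"wz":0},
  {"jaw":1,"tx":3.2,"ty":3.52,"tz":1.2,"wx":0,"wy":0,"wz":0},
  {"jaw":1,"tx":3.2,"ty":3.52,"tz":1.2,"wx":0,"wy":0,"wz":0},
  {"jaw":1,"tx":3.2,"ty":3.52,"tz":1.2,"wx":0,"wy":0,"wz":0},
  {"jaw":1,"tx":3.2,"ty":3.52,"tz":1.2,"wx":0,"wy":0,"wz":0},
  {"jaw":1,"tx":3.2,"ty":3.52,"tz":1.2,"wx":0,"wy":0,"wz":0},
  {"jaw":1,"tx":3.2,"ty":3.52,"tz":1.2,"wx":0,"wy":0,"wz":0},
  {"jaw":1,"tx":3.2,"ty":3.52,"tz":1.2,"wx":0,"wy":0,"wz":0},
  {"jaw":1,"tx":0,"ty":0,"tz":0,"wx":0,"wy":0,"wz":0},
], force=30)

```text
clock: 2.6
tcp_pos: [0.6296, -0.1506, 0.2586]
orientation: [-0.001, 0.706, 0.708, -0.0]
wrist_force: [-0.9, 0.5, -1.0]
finger_gap: 0.0857
```

carry_out([
  {"jaw":1,"tx":-0.2,"ty":-0.15,"tz":4,"wx":0,"wy":0,"wz":0},
  {"jaw":1,"tx":0,"ty":0,"tz":3,"wx":0,"wy":0,"wz":0},
  {"jaw":1,"tx":0,"ty":0,"tz":1.5,"wx":0,"wy":0,"wz":0},
  {"jaw":1,"tx":0,"ty":0,"tz":0,"wx":0,"wy":0,"wz":0},
], force=20)

```text
clock: 3.1
tcp_pos: [0.626, -0.1557, 0.1748]
orientation: [-0.001, 0.708, 0.707, -0.001]
wrist_force: [0.6, -0.2, 0.3]
finger_gap: 0.085
```

Run:
```python
from workcell import get_state, eyes
import cv2
for k,v in get_state().items(): print(k,v)
i=eyes.read_camera("side"); cv2.imwrite("pics/side1.png",i); cv2.imwrite('pics/side1z.png',cv2.resize(i[140:260,240:400],None,fx=4.5,fy=4.5,interpolation=cv2.INTER_CUBIC))
```

```text
clock 3.1
joint_pos [-3.68083998e-01  5.95923450e-01 -1.00950144e-01  8.76308891e-01
 -2.22898804e-04  1.20426412e+00]
qvel [ 0.00098162 -0.02476103  0.03686586  0.01316567  0.00077966  0.00373663]
tau [-4.00984380e-02 -5.74550378e+01  2.48896605e+01 -2.29559778e-01
 -3.80507408e-03 -2.71806020e-03]
tcp_pos [ 0.62599573 -0.15570894  0.17483755]
orientation [-1.04506387e-03  7.07654607e-01  7.06557515e-01 -5.86258476e-04]
wrist_force [ 0.56949914 -0.16746609  0.317723  ]
ft_torque [ 0.02255816  0.06669759 -0.05213323]
finger_gap 0.08502797036068004
```

View pics/side1z.png

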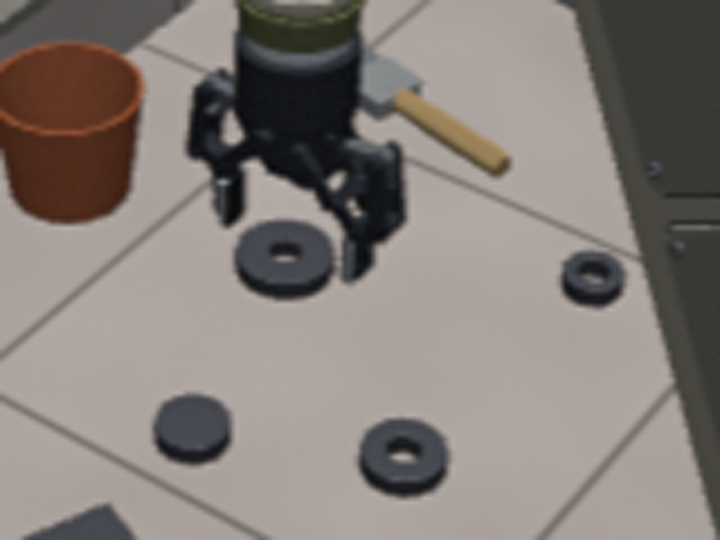

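carry_out([
  {"jaw":1,"tx":0,"ty":0,"tz":0.4,"wx":0,"wy":0,"wz":0},
  {"jaw":0.5,"tx":0,"ty":0,"tz":0,"wx":0,"wy":0,"wz":0},
  {"jaw":0.3,"tx":0,"ty":0,"tz":0,"wx":0,"wy":0,"wz":0},
  {"jaw":0.3,"tx":0,"ty":0,"tz":0,"wx":0,"wy":0,"wz":0},
  {"jaw":0.3,"tx":0,"ty":0,"tz":0,"wx":0,"wy":0,"wz":0},
  {"jaw":0.3,"tx":0,"ty":0,"tz":0,"wx":0,"wy":0,"wz":0},
], force=20)

```text
clock: 3.9
tcp_pos: [0.6272, -0.1554, 0.1729]
orientation: [0.001, 0.707, 0.707, 0.0]
wrist_force: [-1.5, 0.4, 5.3]
finger_gap: 0.0626
```

Run:
```python
from workcell import get_state, eyes
import cv2
for k,v in get_state().items(): print(k,v)
for n in("side","top"):
    i=eyes.read_camera(n); cv2.imwrite(f"pics/{n}2.png",i)
    if n=="side":cv2.imwrite('pics/side2z.png',cv2.resize(i[140:240,240:360],None,fx=6,fy=6,interpolation=cv2.INTER_CUBIC))
print(get_state()['tcp_pos'])
```

```text
clock 3.9
joint_pos [-3.66992001e-01  5.97929119e-01 -1.02774598e-01  8.68415316e-01
 -2.75503335e-04  1.20448357e+00]
qvel [-1.20249529e-04 -1.67733957e-03 -2.88815189e-03  1.07337492e-03
 -1.26636243e-03  3.08418690e-05]
tau [ 1.45522049e-01 -5.52428734e+01  2.43443263e+01 -6.41031638e-01
  1.03401036e-01 -3.51259683e-02]
tcp_pos [ 0.62718969 -0.15542616  0.17291479]
orientation [8.22198783e-04 7.07346716e-01 7.06866254e-01 2.15156254e-04]
wrist_force [-1.52503357  0.44816863  5.33532521]
ft_torque [ 0.01208797  0.32817323 -0.03868142]
finger_gap 0.06260225411904884
[ 0.62718363 -0.15544283  0.17292843]
```

View pics/side2z.png

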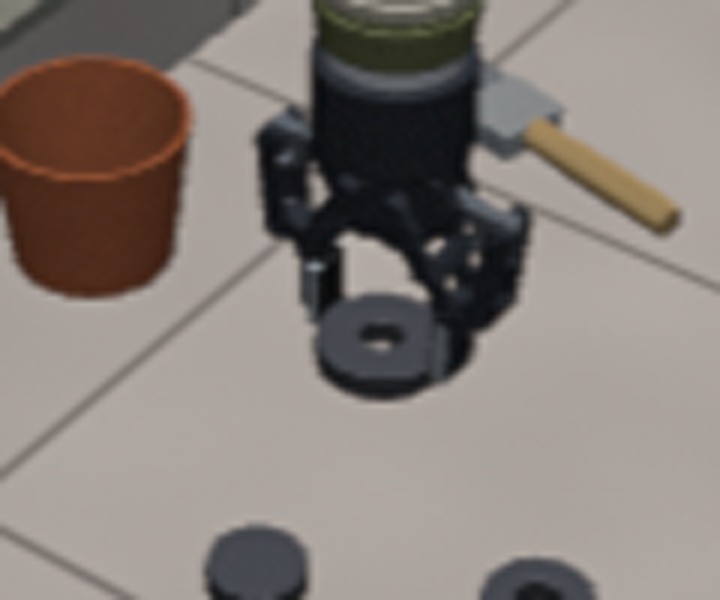

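View pics/top2.png

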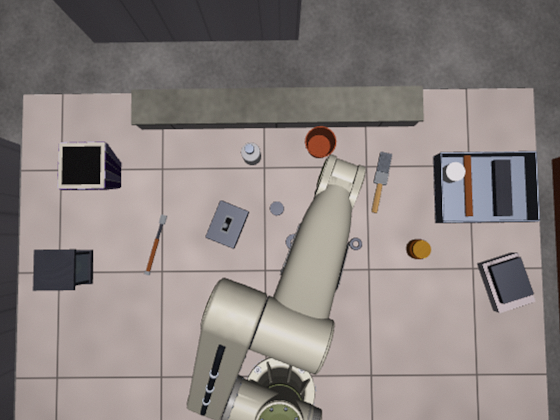

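carry_out([
  {"jaw":1,"tx":0,"ty":0,"tz":-0.3,"wx":0,"wy":0,"wz":0},
  {"jaw":1,"tx":0,"ty":0,"tz":0,"wx":0,"wy":0,"wz":0},
  {"jaw":1,"tx":0,"ty":0,"tz":0,"wx":0,"wy":0,"wz":0},
  {"jaw":1,"tx":0,"ty":0,"tz":0,"wx":0,"wy":0,"wz":-10},
  {"jaw":1,"tx":0,"ty":0,"tz":0,"wx":0,"wy":0,"wz":-10},
  {"jaw":1,"tx":0,"ty":0,"tz":0,"wx":0,"wy":0,"wz":-10},
  {"jaw":1,"tx":0,"ty":0,"tz":0,"wx":0,"wy":0,"wz":-10},
  {"jaw":1,"tx":0,"ty":0,"tz":0,"wx":0,"wy":0,"wz":-10},
  {"jaw":1,"tx":0,"ty":0,"tz":0,"wx":0,"wy":0,"wz":-10},
  {"jaw":1,"tx":0,"ty":0,"tz":0,"wx":0,"wy":0,"wz":-10},
  {"jaw":1,"tx":0,"ty":0,"tz":0,"wx":0,"wy":0,"wz":-10},
  {"jaw":1,"tx":0,"ty":0,"tz":0,"wx":0,"wy":0,"wz":-10},
  {"jaw":0.5,"tx":0,"ty":0,"tz":0,"wx":0,"wy":0,"wz":0},
  {"jaw":0.3,"tx":0,"ty":0,"tz":0,"wx":0,"wy":0,"wz":0},
  {"jaw":0.3,"tx":0,"ty":0,"tz":0,"wx":0,"wy":0,"wz":0},
  {"jaw":0.3,"tx":0,"ty":0,"tz":0,"wx":0,"wy":0,"wz":0},
  {"jaw":0.3,"tx":0,"ty":0,"tz":0,"wx":0,"wy":0,"wz":0},
], force=25)

```text
clock: 6.12
tcp_pos: [0.6268, -0.1552, 0.1751]
orientation: [0.0, 0.001, 1.0, 0.0]
wrist_force: [-1.4, 1.4, 6.4]
finger_gap: 0.0629
```

```bash
cat > look.py <<'E'
import sys,cv2,numpy as np
from workcell import get_state, eyes
tag,n,x0,y0,x1,y1,f=sys.argv[1],sys.argv[2],*map(float,sys.argv[3:8])
i=eyes.read_camera(n); cv2.imwrite(f"pics/{n}{tag}.png",i)
cv2.imwrite(f'pics/{n}{tag}z.png',cv2.resize(i[int(y0):int(y1),int(x0):int(x1)],None,fx=f,fy=f,interpolation=cv2.INTER_CUBIC))
s=get_state()
for k in("clock","tcp_pos","wrist_force","orientation","finger_gap"):print(k,np.round(s[k],4))
E
python3 look.py 3 side 240 140 360 240 6
```

```text
clock 6.175
tcp_pos [ 0.6268 -0.1552  0.1751]
wrist_force [-1.2157  2.4045  5.8993]
orientation [1.e-04 8.e-04 1.e+00 0.e+00]
finger_gap 0.0629
```

View pics/side3z.png

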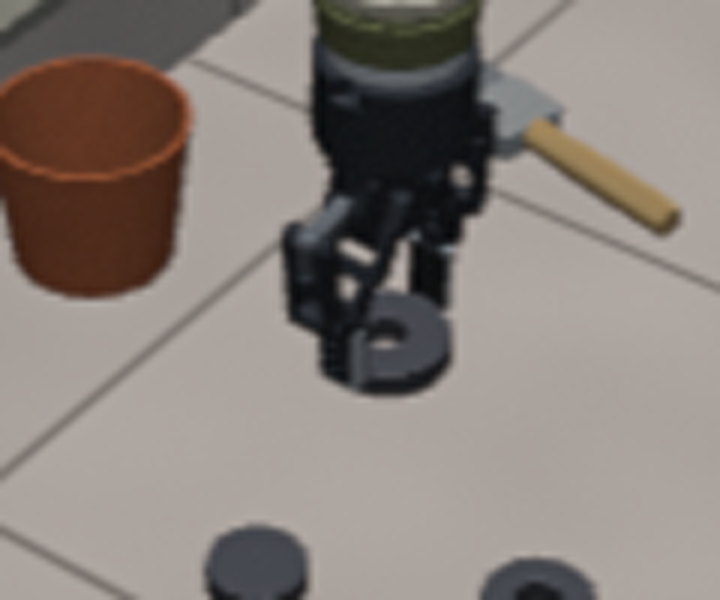

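Run:
```python
from h import *
np.set_printoptions(precision=2,suppress=True)
P=[.6268,-.1552]
print("pred bore top-centre",proj("side",[*P,.015]), "px in zoom",(proj("side",[*P,.015])+.5-[240,140])*6)
for nm in("side0","side2","side3"):
    im=cv2.imread(f'pics/{nm}.png').astype(float)
    c=cv2.resize(im[185:210,290:318],None,fx=20,fy=20,interpolation=cv2.INTER_CUBIC); cv2.imwrite(f'pics/{nm}b.png',c)
a=np.hstack([cv2.imread(f'pics/{n}b.png')[:, :] for n in("side0","side3")]);cv2.imwrite('pics/bb.png',cv2.resize(a,None,fx=.7,fy=.7))
```

```text
pred bore top-centre [[303.92 194.47]] px in zoom [[386.53 329.84]][ WARN:0@0.718] global loadsave.cpp:1063 imwrite_ Unsupported depth image for selected encoder is fallbacked to CV_8U.
```

View pics/bb.png

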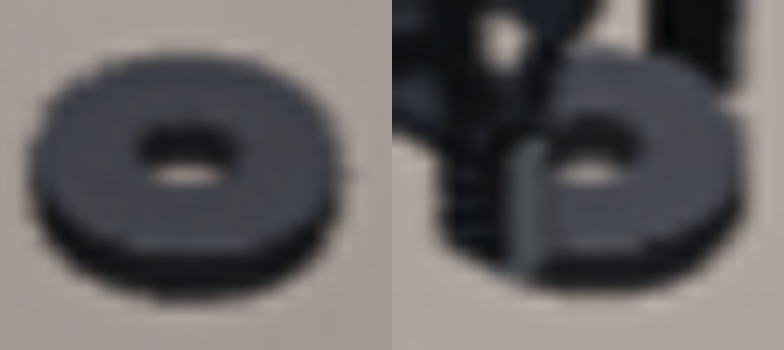

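Run:
```python
from h import *
np.set_printoptions(precision=4,suppress=True)
a=onplane("side",(303.8,195.1),.015);b=onplane("side",(303.07,195.6),.015);print(a,b,a-b)
```

```text
[ 0.6255 -0.1528  0.015 ] [ 0.6259 -0.1498  0.015 ] [-0.0004 -0.003   0.    ]
```

carry_out([
  {"jaw":0.2,"tx":0,"ty":0,"tz":-0.5,"wx":0,"wy":0,"wz":0},
  {"jaw":0.2,"tx":0,"ty":0,"tz":-2,"wx":0,"wy":0,"wz":0},
  {"jaw":0.2,"tx":0,"ty":0,"tz":-4,"wx":0,"wy":0,"wz":0},
  {"jaw":0.2,"tx":0,"ty":0,"tz":-4,"wx":0,"wy":0,"wz":0},
  {"jaw":0.2,"tx":1.2,"ty":4,"tz":0,"wx":0,"wy":0,"wz":0},
  {"jaw":0.2,"tx":1.2,"ty":4,"tz":0,"wx":0,"wy":0,"wz":0},
  {"jaw":0.2,"tx":1.2,"ty":4,"tz":0,"wx":0,"wy":0,"wz":0},
  {"jaw":0.2,"tx":1.2,"ty":4,"tz":0,"wx":0,"wy":0,"wz":0},
  {"jaw":0.2,"tx":1.2,"ty":4,"tz":0,"wx":0,"wy":0,"wz":0},
  {"jaw":0.2,"tx":1.3,"ty":4,"tz":0,"wx":0,"wy":0,"wz":0},
  {"jaw":0.2,"tx":1.3,"ty":4,"tz":0,"wx":0,"wy":0,"wz":0},
  {"jaw":0.2,"tx":1.2,"ty":2,"tz":0,"wx":0,"wy":0,"wz":0},
  {"jaw":0.2,"tx":0,"ty":2,"tz":0,"wx":0,"wy":0,"wz":0},
  {"jaw":0.2,"tx":0,"ty":0,"tz":1.2,"wx":0,"wy":0,"wz":0},
  {"jaw":0.2,"tx":0,"ty":0,"tz":0,"wx":0,"wy":0,"wz":0},
], force=40)

```text
clock: 8.05
tcp_pos: [0.529, 0.1643, 0.2662]
orientation: [-0.001, 0.001, 1.0, -0.0]
wrist_force: [-0.6, 0.2, -2.4]
finger_gap: 0.0616
```

```bash
python3 look.py 4 side 200 200 320 300 6
```

```text
clock 8.1
tcp_pos [0.5292 0.1641 0.2666]
wrist_force [ 0.5176  0.2934 -0.2036]
orientation [-9.e-04  9.e-04  1.e+00 -4.e-04]
finger_gap 0.0619
```

View pics/side4z.png

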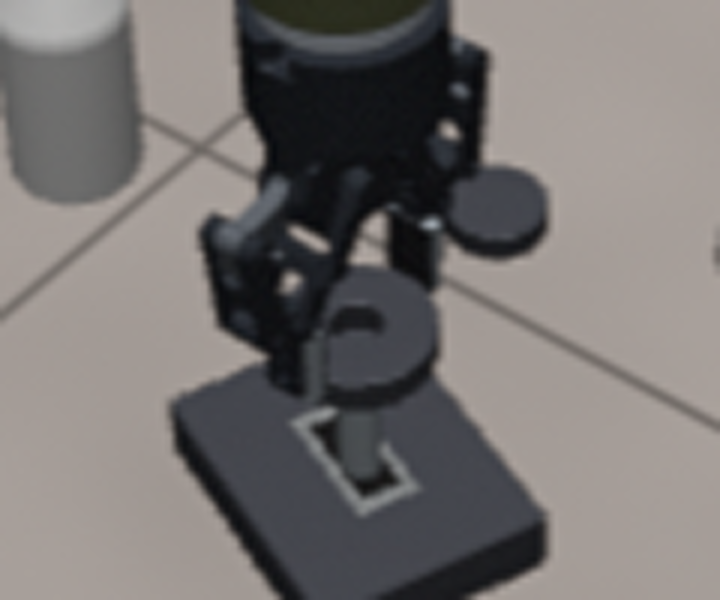

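Run:
```python
import cv2
i=cv2.imread('pics/side4.png');cv2.imwrite('pics/s4b.png',cv2.resize(i[238:272,243:282],None,fx=17,fy=17,interpolation=cv2.INTER_CUBIC))
```

```text
(no output)
```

View pics/s4b.png

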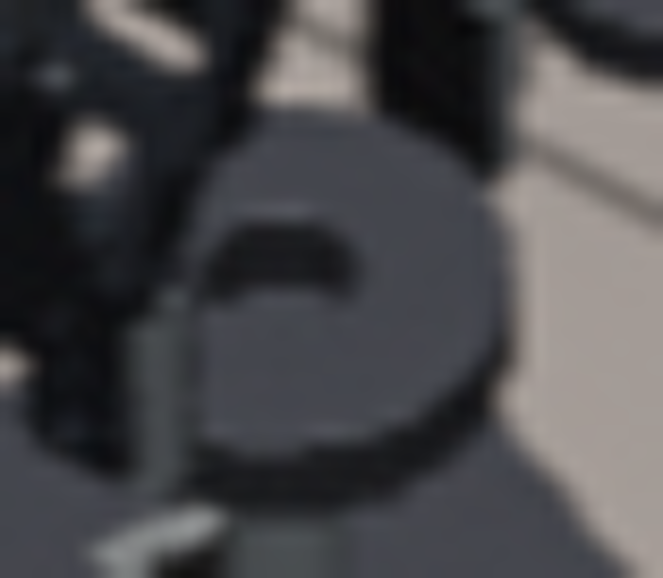

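```bash
cat > ov.py <<'E'
from h import *
import sys
def ringpts(c,r,h,ty,tx=0):
    a=np.linspace(0,2*np.pi,90); R=cv2.Rodrigues(np.array([0,ty,0.]))[0]@cv2.Rodrigues(np.array([tx,0,0.]))[0]
    return [(np.c_[rr*np.cos(a),rr*np.sin(a),np.full(90,zz)]@R.T)+c for rr,zz in((r,h),(r,0),(.01,h))]
def overlay(src,out,roi,f,items,n="side"):
    im=cv2.imread(src);x0,y0,x1,y1=roi
    o=cv2.resize(im[y0:y1,x0:x1],None,fx=f,fy=f,interpolation=cv2.INTER_CUBIC)
    for P,col in items:
        q=((proj(n,P)+.5-[x0,y0])*f).astype(np.int32); cv2.polylines(o,[q.reshape(-1,1,2)],False,col,1,cv2.LINE_AA)
    cv2.imwrite(out,o)
E
python3 - <<'E'
from ov import *
bias=np.array([-.0013,.0024,0])
c=np.array([.5292,.1641,.2666-.175])+bias
outs=[]
for k,t in enumerate((0,.15,-.15)):
    overlay('pics/side4.png',f'pics/o{k}.png',(243,238,282,272),9,[(p,(0,255,255)) for p in ringpts(c,.032,.015,t)])
    outs.append(cv2.imread(f'pics/o{k}.png')[:,:265])
cv2.imwrite('pics/o.png',np.hstack(outs))
E
```

```text
(no output)
```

View pics/o.png

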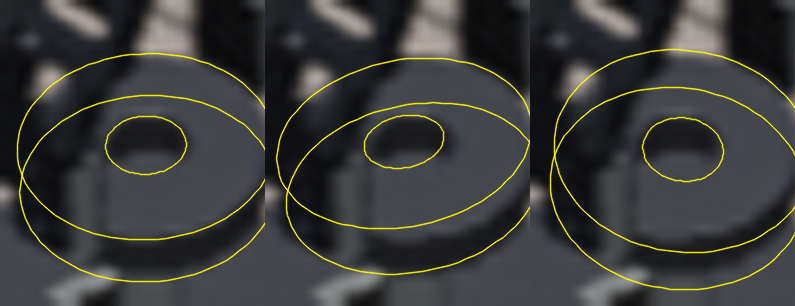

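```bash
cat > fit.py <<'E'
from ov import *
from scipy.optimize import differential_evolution
from scipy.ndimage import map_coordinates
def fitring(src,c0,r,xmin,ymax,b=(.006,.006,.008,.25,.25),hfix=None):
    im=cv2.cvtColor(cv2.imread(src),cv2.COLOR_BGR2GRAY).astype(np.float32)
    im=cv2.GaussianBlur(im,(0,0),.6)
    S=lambda q:map_coordinates(im,[q[:,1],q[:,0]],order=1)
    def score(p):
        t=0
        rr=ringpts(c0+np.array([p[0],p[1],p[2]]),r,.015,p[3],p[4])
        for k,P in enumerate(rr):
            q=proj("side",P); m=q.mean(0); d=q-m; d/=np.linalg.norm(d,axis=1)[:,None]
            ins=S(q-d*1.0); out=S(q+d*1.0)
            ok=(q[:,0]>xmin)
            if k==0: # top face rim: visible all; only lower part contrasts with the dark side
                g=(ins-out); ok&=(d[:,1]>0.2)
            elif k==1: g=(out-ins); ok&=(d[:,1]>0.2)&(q[:,1]<ymax)
            else: g=(out-ins); ok&=(d[:,1]<-.2)
            t+=np.clip(g[ok],-5,25).sum()
        # upper rim: any contrast
        return -t
    s=differential_evolution(score,[(-v,v) for v in b],seed=1,maxiter=80,popsize=14,tol=1e-6)
    return s.x,s.fun
E
python3 - <<'E'
from fit import *
np.set_printoptions(precision=4,suppress=True)
bias=np.array([-.0013,.0024,0]); c=np.array([.5292,.1641,.0916])+bias
for b in((.006,.006,.008,.25,.25),(.006,.006,.008,.25,.001),(.006,.006,.008,.001,.001)):
    p,f=fitring('pics/side4.png',c,.032,255,300,b); print(p,f)
    overlay('pics/side4.png','pics/of%d.png'%(b[3]*1000+b[4]*10),(243,238,282,272),17,[(q,(0,255,255)) for q in ringpts(c+p[:3],.032,.015,p[3],p[4])])
import glob;print(glob.glob('pics/of*'))
E
```

```text
[ 0.0025 -0.0059 -0.0051  0.0421 -0.0295] -1915.9934
[ 0.0026 -0.006  -0.0067  0.0694 -0.001 ] -1892.285888671875
[ 0.0026 -0.006  -0.0051  0.001  -0.0008] -1869.1298828125
['pics/of250.png', 'pics/of1.png', 'pics/of252.png']
```

View pics/of1.png

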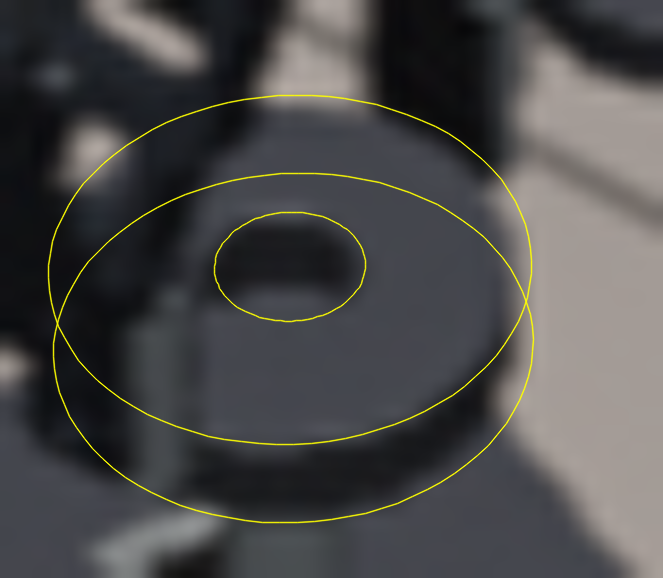

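View pics/of252.png

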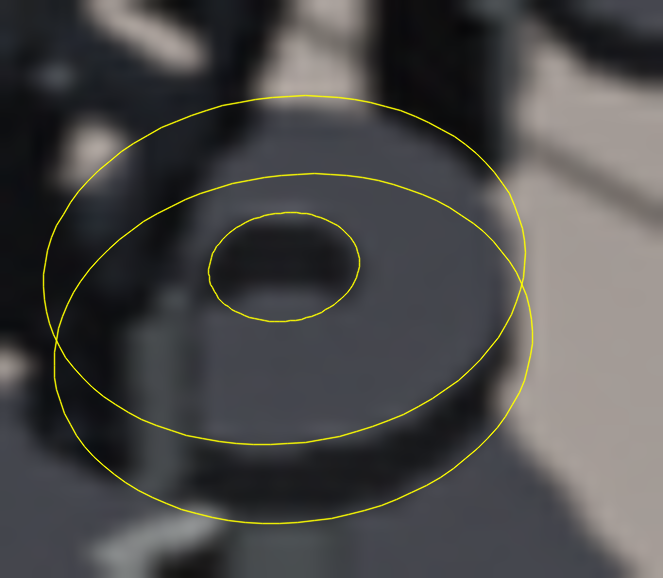

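Run:
```python
from h import *
np.set_printoptions(precision=4,suppress=True)
cap=lambda x,y:np.vstack([cyl(x,y,.074,.0085,0),cyl(x,y,.078,.007,0)])
d=least_squares(lambda p:hullmom(proj("side",cap(*p)))[0]-[259.1,263.35],[.53,.16],diff_step=1e-3).x
for z in(.1046,.1066,.1086):
    print(z,proj("side",[*d,z]), "collar px 259.3,252.9 -> rel dowel", onplane("side",(259.3,252.9),z)[:2]-d)
```

```text
0.1046 [[258.7143 254.2635]] collar px 259.3,252.9 -> rel dowel [ 0.0016 -0.0041]
0.1066 [[258.6878 253.6407]] collar px 259.3,252.9 -> rel dowel [ 0.0003 -0.0026]
0.1086 [[258.6612 253.0166]] collar px 259.3,252.9 -> rel dowel [-0.0009 -0.0011]
```

carry_out([
  {"jaw":0.2,"tx":0,"ty":0.15,"tz":0.8,"wx":0,"wy":0,"wz":0},
  {"jaw":0.2,"tx":0,"ty":0,"tz":0.3,"wx":0,"wy":0,"wz":0},
  {"jaw":0.2,"tx":0,"ty":0,"tz":0.2,"wx":0,"wy":0,"wz":0},
  {"jaw":0.2,"tx":0,"ty":0,"tz":0.2,"wx":0,"wy":0,"wz":0},
  {"jaw":0.2,"tx":0,"ty":0,"tz":0.1,"wx":0,"wy":0,"wz":0},
  {"jaw":0.2,"tx":0,"ty":0,"tz":0,"wx":0,"wy":0,"wz":0},
], force=40)

```text
clock: 8.85
tcp_pos: [0.5291, 0.1663, 0.2517]
orientation: [0.0, 0.0, 1.0, -0.0]
wrist_force: [0.4, -0.7, -1.3]
finger_gap: 0.0619
```

```bash
python3 look.py 5 side 235 230 290 280 12
```

```text
clock 8.9
tcp_pos [0.5291 0.1663 0.2517]
wrist_force [ 0.9827  0.378  -0.5314]
orientation [ 1.e-04  3.e-04  1.e+00 -0.e+00]
finger_gap 0.0618
```

View pics/side5z.png

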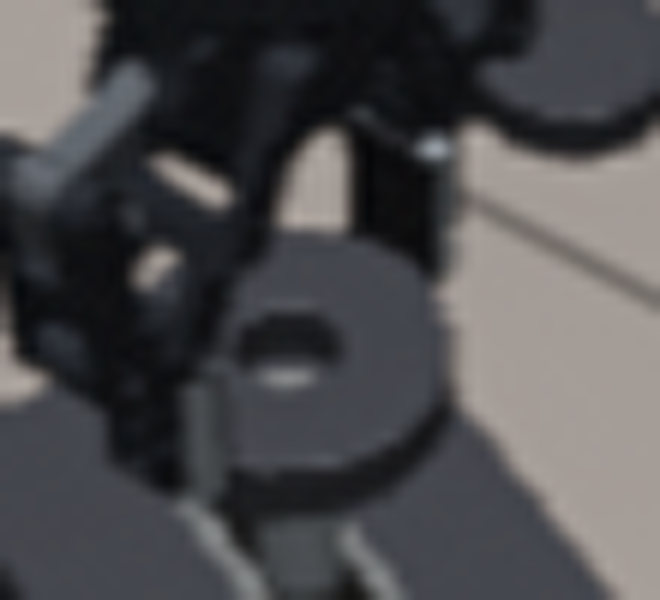

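Through the bore at about (290,372) the light dowel top is visible, centred left to right, and there is no contact force. I'll keep lowering in small steps.

carry_out([
  {"jaw":0.2,"tx":0,"ty":0,"tz":0.2,"wx":0,"wy":0,"wz":0},
  {"jaw":0.2,"tx":0,"ty":0,"tz":0.2,"wx":0,"wy":0,"wz":0},
  {"jaw":0.2,"tx":0,"ty":0,"tz":0.2,"wx":0,"wy":0,"wz":0},
  {"jaw":0.2,"tx":0,"ty":0,"tz":0,"wx":0,"wy":0,"wz":0},
], force=40)

```text
clock: 9.4
tcp_pos: [0.529, 0.1663, 0.2453]
orientation: [-0.0, 0.0, 1.0, -0.0]
wrist_force: [0.8, -0.1, -1.9]
finger_gap: 0.062
```

```bash
python3 look.py 6 side 235 230 290 280 12
```

```text
clock 9.45
tcp_pos [0.529  0.1663 0.2455]
wrist_force [-0.3482  0.8215 -1.3344]
orientation [-2.e-04  4.e-04  1.e+00 -1.e-04]
finger_gap 0.062
```

View pics/side6z.png

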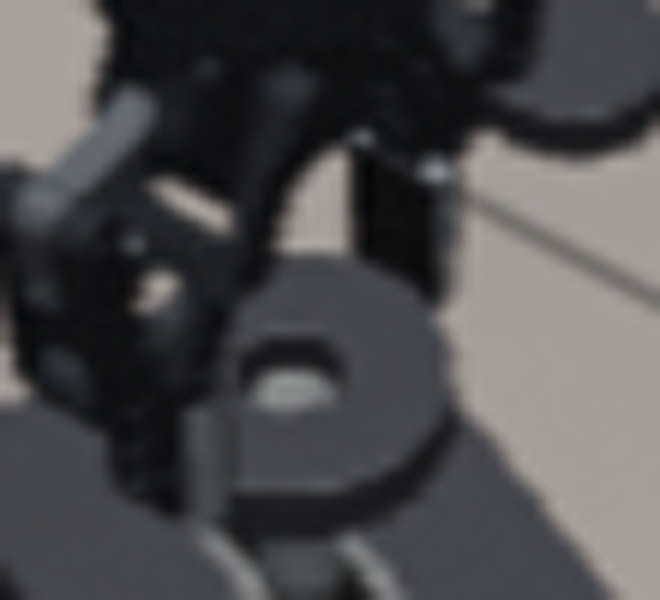

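carry_out([
  {"jaw":0.2,"tx":0,"ty":0,"tz":0.2,"wx":0,"wy":0,"wz":0},
  {"jaw":0.2,"tx":0,"ty":0,"tz":0.2,"wx":0,"wy":0,"wz":0},
  {"jaw":0.2,"tx":0,"ty":0,"tz":0.2,"wx":0,"wy":0,"wz":0},
  {"jaw":0.2,"tx":0,"ty":0,"tz":0.2,"wx":0,"wy":0,"wz":0},
], force=40)

```text
clock: 9.95
tcp_pos: [0.5291, 0.1663, 0.2375]
orientation: [-0.0, 0.0, 1.0, -0.0]
wrist_force: [0.4, 0.4, -1.4]
finger_gap: 0.062
```

```bash
python3 look.py 7 side 235 230 290 280 12
```

```text
clock 10.0
tcp_pos [0.529  0.1662 0.2372]
wrist_force [ 0.4975 -0.1043 -1.1535]
orientation [-2.e-04  4.e-04  1.e+00 -1.e-04]
finger_gap 0.0617
```

View pics/side7z.png

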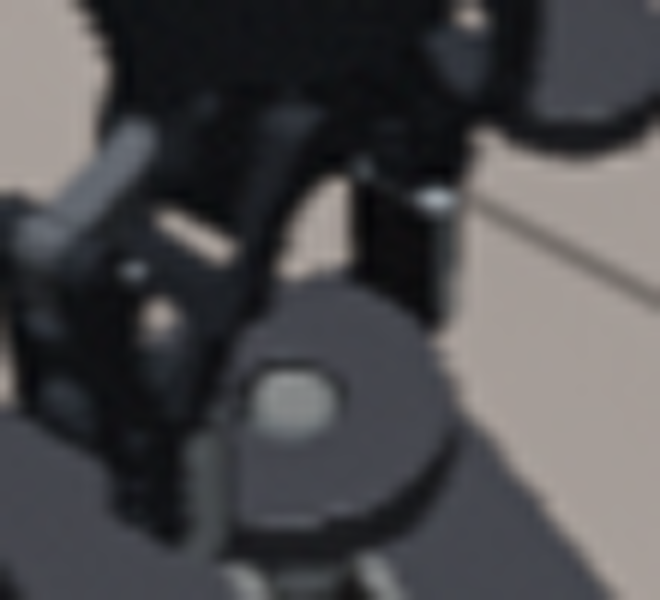

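The dowel head at (293,403) now fills the bore, still with no force. Continuing down.

carry_out([
  {"jaw":0.2,"tx":0,"ty":0,"tz":0.3,"wx":0,"wy":0,"wz":0},
  {"jaw":0.2,"tx":0,"ty":0,"tz":0.3,"wx":0,"wy":0,"wz":0},
  {"jaw":0.2,"tx":0,"ty":0,"tz":0.3,"wx":0,"wy":0,"wz":0},
  {"jaw":0.2,"tx":0,"ty":0,"tz":0.3,"wx":0,"wy":0,"wz":0},
  {"jaw":0.2,"tx":0,"ty":0,"tz":0.3,"wx":0,"wy":0,"wz":0},
], force=40)

```text
clock: 10.62
tcp_pos: [0.5291, 0.1663, 0.2225]
orientation: [0.0, 0.0, 1.0, -0.0]
wrist_force: [0.1, -0.3, -1.5]
finger_gap: 0.0623
```

carry_out([
  {"jaw":0.2,"tx":0,"ty":0,"tz":0.3,"wx":0,"wy":0,"wz":0},
  {"jaw":0.2,"tx":0,"ty":0,"tz":0.3,"wx":0,"wy":0,"wz":0},
  {"jaw":0.2,"tx":0,"ty":0,"tz":0.3,"wx":0,"wy":0,"wz":0},
  {"jaw":0.2,"tx":0,"ty":0,"tz":0,"wx":0,"wy":0,"wz":0},
], force=40)

```text
clock: 11.12
tcp_pos: [0.5289, 0.1663, 0.2134]
orientation: [-0.0, 0.0, 1.0, -0.0]
wrist_force: [-0.2, 0.2, -1.0]
finger_gap: 0.0622
```

carry_out([
  {"jaw":0.2,"tx":0,"ty":0,"tz":0.2,"wx":0,"wy":0,"wz":0},
  {"jaw":0.2,"tx":0,"ty":0,"tz":0.2,"wx":0,"wy":0,"wz":0},
  {"jaw":0.2,"tx":0,"ty":0,"tz":0.2,"wx":0,"wy":0,"wz":0},
  {"jaw":0.2,"tx":0,"ty":0,"tz":0,"wx":0,"wy":0,"wz":0},
], force=40)

```text
clock: 11.62
tcp_pos: [0.529, 0.1663, 0.2075]
orientation: [-0.0, 0.0, 1.0, -0.0]
wrist_force: [0.1, -0.1, -0.7]
finger_gap: 0.0618
```

carry_out([
  {"jaw":0.2,"tx":0,"ty":0,"tz":0.15,"wx":0,"wy":0,"wz":0},
  {"jaw":0.2,"tx":0,"ty":0,"tz":0.1,"wx":0,"wy":0,"wz":0},
  {"jaw":0.2,"tx":0,"ty":0,"tz":0,"wx":0,"wy":0,"wz":0},
], force=40)

```text
clock: 12.0
tcp_pos: [0.5291, 0.1663, 0.2054]
orientation: [0.0, 0.0, 1.0, -0.0]
wrist_force: [-1.4, 0.8, 1.7]
finger_gap: 0.0618
```

```bash
python3 look.py 8 side 225 235 295 300 10
```

```text
clock 12.05
tcp_pos [0.5291 0.1663 0.2054]
wrist_force [-0.1717 -0.915   1.1542]
orientation [ 1.e-04  4.e-04  1.e+00 -0.e+00]
finger_gap 0.0621
```

View pics/side8z.png

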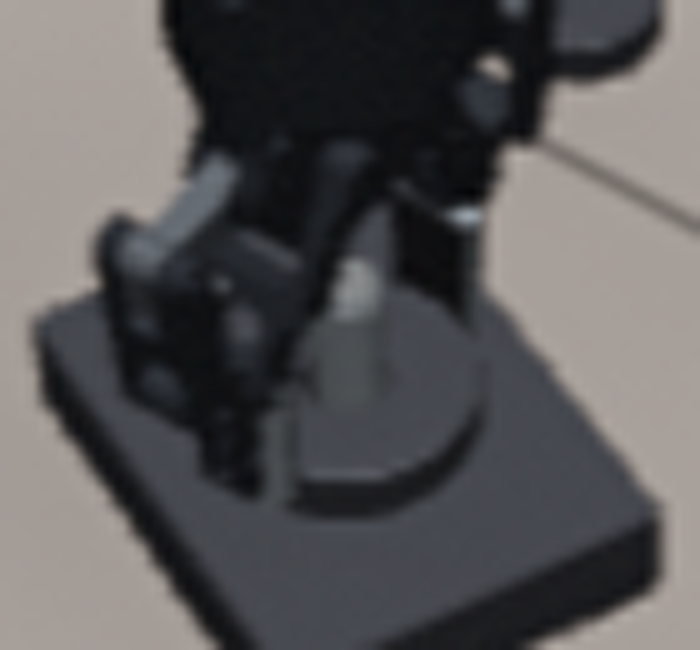

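carry_out([
  {"jaw":0.2,"tx":0,"ty":0,"tz":0.1,"wx":0,"wy":0,"wz":0},
  {"jaw":0.2,"tx":0,"ty":0,"tz":0.05,"wx":0,"wy":0,"wz":0},
  {"jaw":0.6,"tx":0,"ty":0,"tz":0,"wx":0,"wy":0,"wz":0},
  {"jaw":0.9,"tx":0,"ty":0,"tz":0,"wx":0,"wy":0,"wz":0},
  {"jaw":1,"tx":0,"ty":0,"tz":0,"wx":0,"wy":0,"wz":0},
  {"jaw":1,"tx":0,"ty":0,"tz":0,"wx":0,"wy":0,"wz":0},
], force=30)

```text
clock: 12.8
tcp_pos: [0.5291, 0.1662, 0.2035]
orientation: [-0.0, 0.0, 1.0, -0.0]
wrist_force: [-0.2, 0.7, 0.5]
finger_gap: 0.0852
```

```bash
python3 look.py 9 side 225 235 295 300 10
```

```text
clock 12.85
tcp_pos [0.5291 0.1663 0.2035]
wrist_force [ 0.2345 -0.2777  0.6312]
orientation [-1.e-04  4.e-04  1.e+00 -1.e-04]
finger_gap 0.0854
```

View pics/side9z.png

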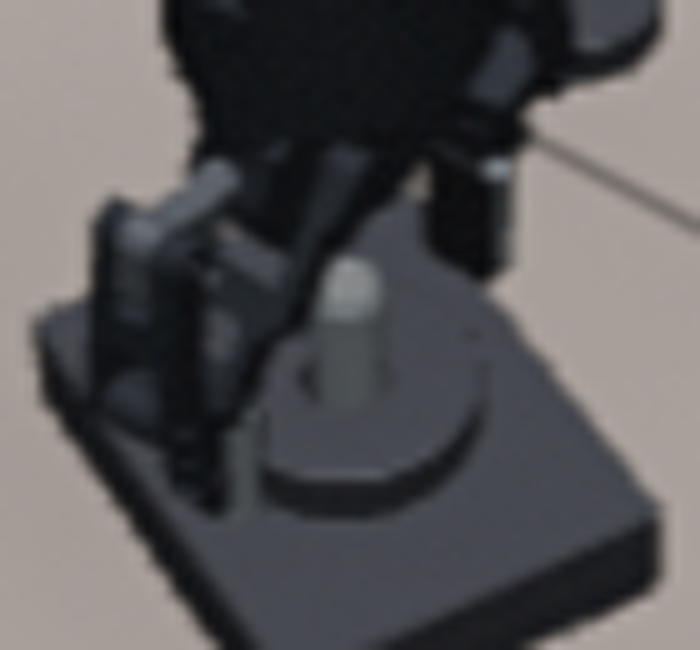

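carry_out([
  {"jaw":1,"tx":0,"ty":0,"tz":-1,"wx":0,"wy":0,"wz":0},
  {"jaw":1,"tx":0,"ty":0,"tz":-4,"wx":0,"wy":0,"wz":0},
  {"jaw":1,"tx":0,"ty":0,"tz":-4,"wx":0,"wy":0,"wz":0},
  {"jaw":1,"tx":1.1,"ty":-4.3,"tz":0,"wx":0,"wy":0,"wz":0},
  {"jaw":1,"tx":1.1,"ty":-4.3,"tz":0,"wx":0,"wy":0,"wz":0},
  {"jaw":1,"tx":1.1,"ty":-4.3,"tz":0,"wx":0,"wy":0,"wz":0},
  {"jaw":1,"tx":1.1,"ty":-4.3,"tz":0,"wx":0,"wy":0,"wz":0},
  {"jaw":1,"tx":1.1,"ty":-4.3,"tz":0,"wx":0,"wy":0,"wz":0},
  {"jaw":1,"tx":0,"ty":0,"tz":0,"wx":0,"wy":0,"wz":10},
  {"jaw":1,"tx":0,"ty":0,"tz":0,"wx":0,"wy":0,"wz":10},
  {"jaw":1,"tx":0,"ty":0,"tz":0,"wx":0,"wy":0,"wz":10},
  {"jaw":1,"tx":0,"ty":0,"tz":0,"wx":0,"wy":0,"wz":10},
  {"jaw":1,"tx":0,"ty":0,"tz":0,"wx":0,"wy":0,"wz":10},
  {"jaw":1,"tx":0,"ty":0,"tz":0,"wx":0,"wy":0,"wz":10},
  {"jaw":1,"tx":0,"ty":0,"tz":0,"wx":0,"wy":0,"wz":10},
  {"jaw":1,"tx":0,"ty":0,"tz":0,"wx":0,"wy":0,"wz":10},
  {"jaw":1,"tx":0,"ty":0,"tz":0,"wx":0,"wy":0,"wz":10},
  {"jaw":1,"tx":0,"ty":0,"tz":4,"wx":0,"wy":0,"wz":0},
  {"jaw":1,"tx":0,"ty":0,"tz":4,"wx":0,"wy":0,"wz":0},
  {"jaw":1,"tx":0,"ty":0,"tz":0,"wx":0,"wy":0,"wz":0},
], force=20)

```text
clock: 15.35
tcp_pos: [0.4723, -0.0483, 0.212]
orientation: [-0.002, 0.707, 0.707, -0.001]
wrist_force: [-0.7, -1.0, 0.6]
finger_gap: 0.0855
```

```bash
python3 look.py 10 side 230 180 370 300 5
```

```text
clock 15.4
tcp_pos [ 0.4734 -0.0485  0.2136]
wrist_force [-0.367  -0.5012  0.2477]
orientation [-1.000e-03  7.074e-01  7.069e-01 -6.000e-04]
finger_gap 0.0853
```

View pics/side10z.png

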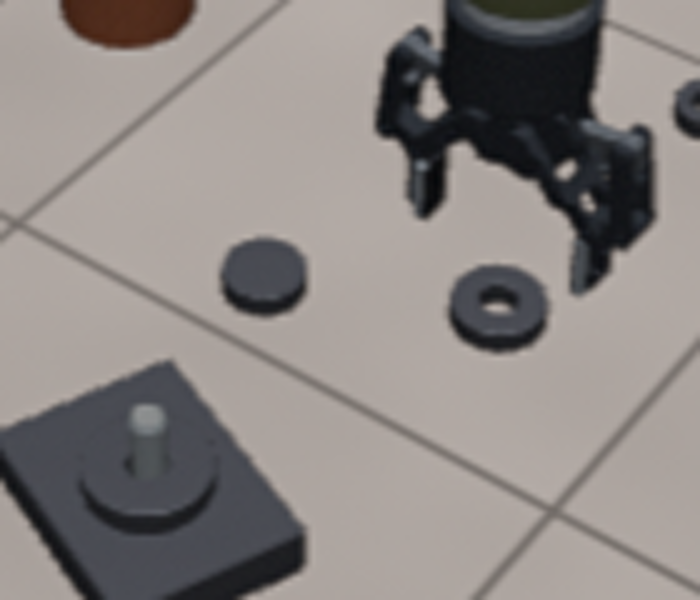

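carry_out([
  {"jaw":1,"tx":0,"ty":0,"tz":3.0,"wx":0,"wy":0,"wz":0},
  {"jaw":1,"tx":0,"ty":0,"tz":0.6,"wx":0,"wy":0,"wz":0},
  {"jaw":0.3,"tx":0,"ty":0,"tz":0,"wx":0,"wy":0,"wz":0},
  {"jaw":0,"tx":0,"ty":0,"tz":0,"wx":0,"wy":0,"wz":0},
  {"jaw":0,"tx":0,"ty":0,"tz":0,"wx":0,"wy":0,"wz":0},
  {"jaw":0,"tx":0,"ty":0,"tz":0,"wx":0,"wy":0,"wz":0},
  {"jaw":0,"tx":0,"ty":0,"tz":0,"wx":0,"wy":0,"wz":0},
], force=20)

```text
clock: 16.27
tcp_pos: [0.4746, -0.0489, 0.1794]
orientation: [0.001, 0.707, 0.707, 0.001]
wrist_force: [-1.5, 1.1, 6.2]
finger_gap: 0.0506
```

carry_out([
  {"jaw":0.8,"tx":0,"ty":0,"tz":0,"wx":0,"wy":0,"wz":0},
  {"jaw":1,"tx":0,"ty":0,"tz":0,"wx":0,"wy":0,"wz":0},
  {"jaw":1,"tx":0,"ty":0,"tz":0,"wx":0,"wy":0,"wz":-10},
  {"jaw":1,"tx":0,"ty":0,"tz":0,"wx":0,"wy":0,"wz":-10},
  {"jaw":1,"tx":0,"ty":0,"tz":0,"wx":0,"wy":0,"wz":-10},
  {"jaw":1,"tx":0,"ty":0,"tz":0,"wx":0,"wy":0,"wz":-10},
  {"jaw":1,"tx":0,"ty":0,"tz":0,"wx":0,"wy":0,"wz":-10},
  {"jaw":1,"tx":0,"ty":0,"tz":0,"wx":0,"wy":0,"wz":-10},
  {"jaw":1,"tx":0,"ty":0,"tz":0,"wx":0,"wy":0,"wz":-10},
  {"jaw":1,"tx":0,"ty":0,"tz":0,"wx":0,"wy":0,"wz":-10},
  {"jaw":1,"tx":0,"ty":0,"tz":0,"wx":0,"wy":0,"wz":-10},
  {"jaw":0.3,"tx":0,"ty":0,"tz":0,"wx":0,"wy":0,"wz":0},
  {"jaw":0,"tx":0,"ty":0,"tz":0,"wx":0,"wy":0,"wz":0},
  {"jaw":0,"tx":0,"ty":0,"tz":0,"wx":0,"wy":0,"wz":0},
  {"jaw":0,"tx":0,"ty":0,"tz":0,"wx":0,"wy":0,"wz":0},
  {"jaw":0,"tx":0,"ty":0,"tz":0,"wx":0,"wy":0,"wz":0},
], force=25)

```text
clock: 18.27
tcp_pos: [0.4739, -0.0487, 0.1781]
orientation: [0.0, 0.001, 1.0, -0.0]
wrist_force: [-1.6, 1.0, 5.4]
finger_gap: 0.0507
```

```bash
python3 look.py 11 side 270 180 370 270 7
```

```text
clock 18.325
tcp_pos [ 0.4739 -0.0487  0.1781]
wrist_force [-1.7322 -0.2423  5.3833]
orientation [ 1.0e-04  1.1e-03  1.0e+00 -1.0e-04]
finger_gap 0.0504
```

View pics/side11z.png

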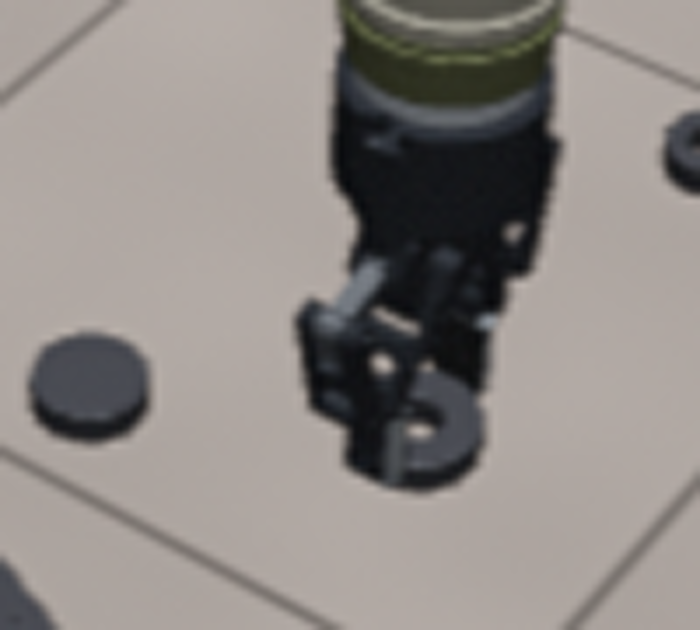

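carry_out([
  {"jaw":0,"tx":0,"ty":0,"tz":-0.5,"wx":0,"wy":0,"wz":0},
  {"jaw":0,"tx":0,"ty":0,"tz":-2,"wx":0,"wy":0,"wz":0},
  {"jaw":0,"tx":0,"ty":0,"tz":-4,"wx":0,"wy":0,"wz":0},
  {"jaw":0,"tx":0,"ty":0,"tz":-4,"wx":0,"wy":0,"wz":0},
  {"jaw":0,"tx":-1,"ty":4,"tz":0,"wx":0,"wy":0,"wz":0},
  {"jaw":0,"tx":-1,"ty":4,"tz":0,"wx":0,"wy":0,"wz":0},
  {"jaw":0,"tx":-1,"ty":4,"tz":0,"wx":0,"wy":0,"wz":0},
  {"jaw":0,"tx":-1,"ty":4,"tz":0,"wx":0,"wy":0,"wz":0},
  {"jaw":0,"tx":-1,"ty":3.5,"tz":0,"wx":0,"wy":0,"wz":0},
  {"jaw":0,"tx":-0.4,"ty":2,"tz":0,"wx":0,"wy":0,"wz":0},
  {"jaw":0,"tx":0,"ty":0,"tz":1,"wx":0,"wy":0,"wz":0},
  {"jaw":0,"tx":0,"ty":0,"tz":0.5,"wx":0,"wy":0,"wz":0},
  {"jaw":0,"tx":0,"ty":0,"tz":0,"wx":0,"wy":0,"wz":0},
  {"jaw":0,"tx":0,"ty":0,"tz":0,"wx":0,"wy":0,"wz":0},
], force=40)

```text
clock: 20.08
tcp_pos: [0.5281, 0.1654, 0.2677]
orientation: [-0.0, 0.001, 1.0, -0.0]
wrist_force: [-0.1, -0.0, -0.6]
finger_gap: 0.0498
```

```bash
python3 look.py 12 side 225 225 295 290 10
```

```text
clock 20.125
tcp_pos [0.5282 0.1656 0.2679]
wrist_force [-0.2644  0.5623 -1.0785]
orientation [ 1.e-04  1.e-03  1.e+00 -1.e-04]
finger_gap 0.0497
```

View pics/side12z.png

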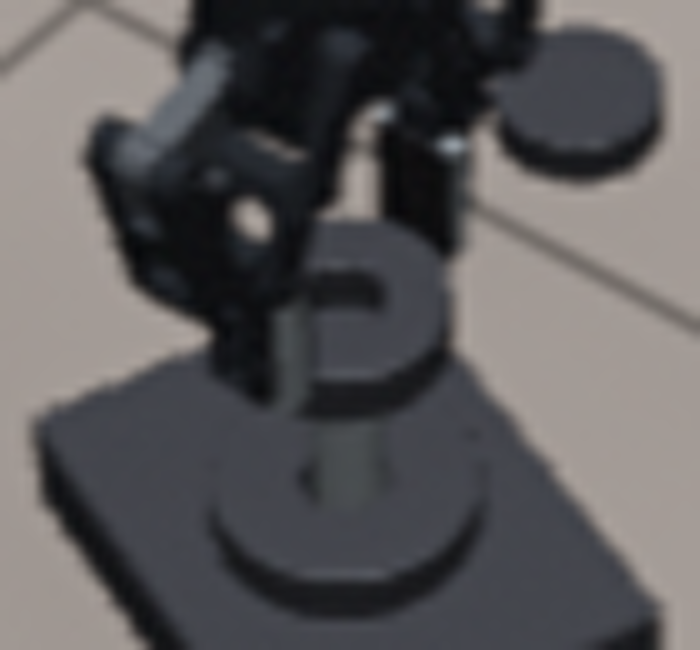

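Mid collar hangs level over the dowel, with its bore at about (347,290) against the dowel axis at about column 348. Lowering in small steps.

carry_out([
  {"jaw":0,"tx":0,"ty":0.03,"tz":0.6,"wx":0,"wy":0,"wz":0},
  {"jaw":0,"tx":0,"ty":0,"tz":0.5,"wx":0,"wy":0,"wz":0},
  {"jaw":0,"tx":0,"ty":0,"tz":0.2,"wx":0,"wy":0,"wz":0},
  {"jaw":0,"tx":0,"ty":0,"tz":0.2,"wx":0,"wy":0,"wz":0},
  {"jaw":0,"tx":0,"ty":0,"tz":0.2,"wx":0,"wy":0,"wz":0},
  {"jaw":0,"tx":0,"ty":0,"tz":0.2,"wx":0,"wy":0,"wz":0},
  {"jaw":0,"tx":0,"ty":0,"tz":0,"wx":0,"wy":0,"wz":0},
], force=40)

```text
clock: 21.0
tcp_pos: [0.528, 0.1666, 0.2486]
orientation: [-0.0, 0.0, 1.0, -0.0]
wrist_force: [-0.4, -0.4, -1.1]
finger_gap: 0.0494
```

```bash
python3 look.py 13 side 225 225 295 290 10
```

```text
clock 21.05
tcp_pos [0.5281 0.1666 0.2486]
wrist_force [-0.1308  0.3821 -0.2048]
orientation [-1.e-04  4.e-04  1.e+00 -1.e-04]
finger_gap 0.0498
```

View pics/side13z.png

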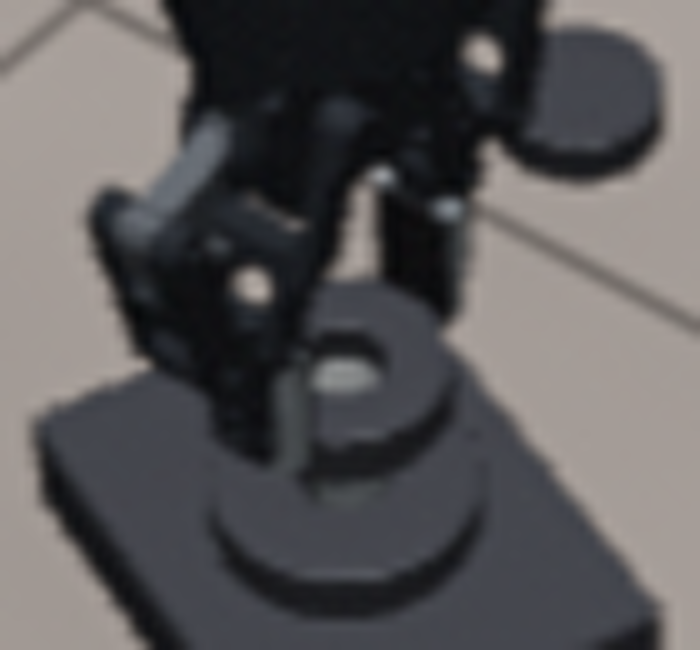

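carry_out([
  {"jaw":0,"tx":0,"ty":0,"tz":0.2,"wx":0,"wy":0,"wz":0},
  {"jaw":0,"tx":0,"ty":0,"tz":0.2,"wx":0,"wy":0,"wz":0},
  {"jaw":0,"tx":0,"ty":0,"tz":0.2,"wx":0,"wy":0,"wz":0},
  {"jaw":0,"tx":0,"ty":0,"tz":0.2,"wx":0,"wy":0,"wz":0},
], force=40)

```text
clock: 21.55
tcp_pos: [0.5281, 0.1666, 0.2405]
orientation: [-0.0, 0.0, 1.0, -0.0]
wrist_force: [1.0, 0.2, -0.8]
finger_gap: 0.0496
```

carry_out([
  {"jaw":0,"tx":0,"ty":0,"tz":0.3,"wx":0,"wy":0,"wz":0},
  {"jaw":0,"tx":0,"ty":0,"tz":0.3,"wx":0,"wy":0,"wz":0},
  {"jaw":0,"tx":0,"ty":0,"tz":0.3,"wx":0,"wy":0,"wz":0},
  {"jaw":0,"tx":0,"ty":0,"tz":0.3,"wx":0,"wy":0,"wz":0},
  {"jaw":0,"tx":0,"ty":0,"tz":0,"wx":0,"wy":0,"wz":0},
], force=40)

```text
clock: 22.18
tcp_pos: [0.5279, 0.1665, 0.2283]
orientation: [-0.0, 0.0, 1.0, -0.0]
wrist_force: [-0.4, 0.1, -1.1]
finger_gap: 0.0497
```

carry_out([
  {"jaw":0,"tx":0,"ty":0,"tz":0.2,"wx":0,"wy":0,"wz":0},
  {"jaw":0,"tx":0,"ty":0,"tz":0.2,"wx":0,"wy":0,"wz":0},
  {"jaw":0,"tx":0,"ty":0,"tz":0.2,"wx":0,"wy":0,"wz":0},
  {"jaw":0,"tx":0,"ty":0,"tz":0,"wx":0,"wy":0,"wz":0},
], force=40)

```text
clock: 22.68
tcp_pos: [0.5281, 0.1666, 0.2233]
orientation: [0.0, 0.0, 1.0, -0.0]
wrist_force: [-1.8, 0.1, 5.1]
finger_gap: 0.0497
```

carry_out([
  {"jaw":0,"tx":0,"ty":0,"tz":0.05,"wx":0,"wy":0,"wz":0},
  {"jaw":0.4,"tx":0,"ty":0,"tz":0,"wx":0,"wy":0,"wz":0},
  {"jaw":0.7,"tx":0,"ty":0,"tz":0,"wx":0,"wy":0,"wz":0},
  {"jaw":1,"tx":0,"ty":0,"tz":0,"wx":0,"wy":0,"wz":0},
  {"jaw":1,"tx":0,"ty":0,"tz":0,"wx":0,"wy":0,"wz":0},
  {"jaw":1,"tx":0,"ty":0,"tz":0,"wx":0,"wy":0,"wz":0},
], force=30)

```text
clock: 23.42
tcp_pos: [0.5281, 0.1666, 0.2221]
orientation: [-0.0, 0.0, 1.0, -0.0]
wrist_force: [-0.8, 0.4, -0.1]
finger_gap: 0.0855
```

```bash
python3 look.py 14 side 225 225 295 290 10
```

```text
clock 23.475
tcp_pos [0.5281 0.1666 0.2221]
wrist_force [-0.2795  0.1408 -0.8082]
orientation [-0.e+00  4.e-04  1.e+00 -0.e+00]
finger_gap 0.0856
```

View pics/side14z.png

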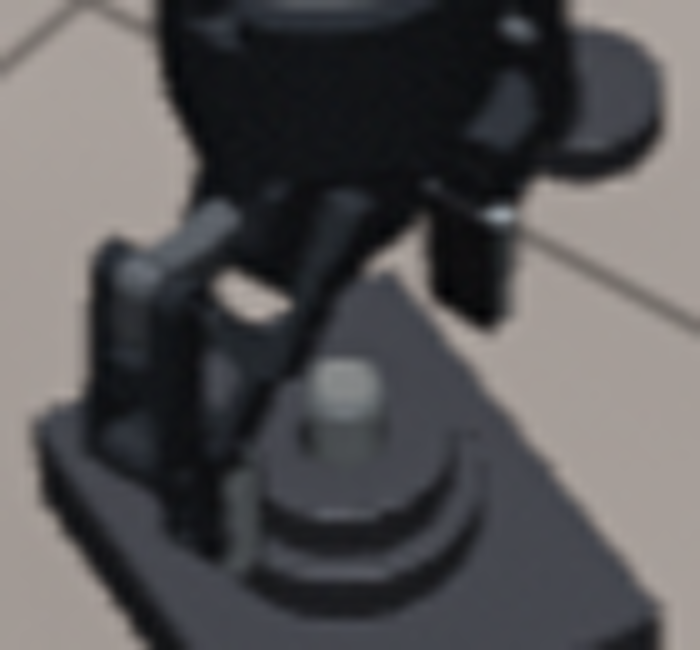

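carry_out([
  {"jaw":1,"tx":0,"ty":0,"tz":-1,"wx":0,"wy":0,"wz":0},
  {"jaw":1,"tx":0,"ty":0,"tz":-4,"wx":0,"wy":0,"wz":0},
  {"jaw":1,"tx":0,"ty":0,"tz":-3,"wx":0,"wy":0,"wz":0},
  {"jaw":1,"tx":0.63,"ty":-4.17,"tz":0,"wx":0,"wy":0,"wz":0},
  {"jaw":1,"tx":0.63,"ty":-4.17,"tz":0,"wx":0,"wy":0,"wz":0},
  {"jaw":1,"tx":0.63,"ty":-4.17,"tz":0,"wx":0,"wy":0,"wz":0},
  {"jaw":1,"tx":0.63,"ty":-4.17,"tz":0,"wx":0,"wy":0,"wz":0},
  {"jaw":1,"tx":0.63,"ty":-4.17,"tz":0,"wx":0,"wy":0,"wz":0},
  {"jaw":1,"tx":0.63,"ty":-4.17,"tz":0,"wx":0,"wy":0,"wz":0},
  {"jaw":1,"tx":0.63,"ty":-4.17,"tz":0,"wx":0,"wy":0,"wz":0},
  {"jaw":1,"tx":0.63,"ty":-4.17,"tz":0,"wx":0,"wy":0,"wz":0},
  {"jaw":1,"tx":0.63,"ty":-4.17,"tz":0,"wx":0,"wy":0,"wz":0},
  {"jaw":1,"tx":0.63,"ty":-4.17,"tz":0,"wx":0,"wy":0,"wz":0},
  {"jaw":1,"tx":0,"ty":0,"tz":0,"wx":0,"wy":0,"wz":0},
], force=20)

```text
clock: 25.22
tcp_pos: [0.4646, -0.2531, 0.303]
orientation: [0.001, 0.002, 1.0, -0.001]
wrist_force: [-0.4, 0.4, 0.1]
finger_gap: 0.0853
```

carry_out([
  {"jaw":1,"tx":0,"ty":0,"tz":0,"wx":0,"wy":0,"wz":10},
  {"jaw":1,"tx":0,"ty":0,"tz":0,"wx":0,"wy":0,"wz":10},
  {"jaw":1,"tx":0,"ty":0,"tz":0,"wx":0,"wy":0,"wz":10},
  {"jaw":1,"tx":0,"ty":0,"tz":0,"wx":0,"wy":0,"wz":10},
  {"jaw":1,"tx":0,"ty":0,"tz":0,"wx":0,"wy":0,"wz":10},
  {"jaw":1,"tx":0,"ty":0,"tz":0,"wx":0,"wy":0,"wz":10},
  {"jaw":1,"tx":0,"ty":0,"tz":0,"wx":0,"wy":0,"wz":10},
  {"jaw":1,"tx":0,"ty":0,"tz":0,"wx":0,"wy":0,"wz":10},
  {"jaw":1,"tx":0,"ty":0,"tz":0,"wx":0,"wy":0,"wz":10},
  {"jaw":1,"tx":0,"ty":0,"tz":4.5,"wx":0,"wy":0,"wz":0},
  {"jaw":1,"tx":0,"ty":0,"tz":4.5,"wx":0,"wy":0,"wz":0},
  {"jaw":1,"tx":0,"ty":0,"tz":0,"wx":0,"wy":0,"wz":0},
], force=20)

```text
clock: 26.72
tcp_pos: [0.4633, -0.2483, 0.2098]
orientation: [-0.004, 0.707, 0.707, -0.0]
wrist_force: [0.3, 1.2, 1.6]
finger_gap: 0.0856
```

```bash
python3 look.py 15 side 230 130 400 280 4.5
```

```text
clock 26.775
tcp_pos [ 0.4643 -0.2492  0.2118]
wrist_force [ 0.2315 -0.104   0.8172]
orientation [-1.700e-03  7.070e-01  7.072e-01 -2.000e-04]
finger_gap 0.0856
```

View pics/side15z.png

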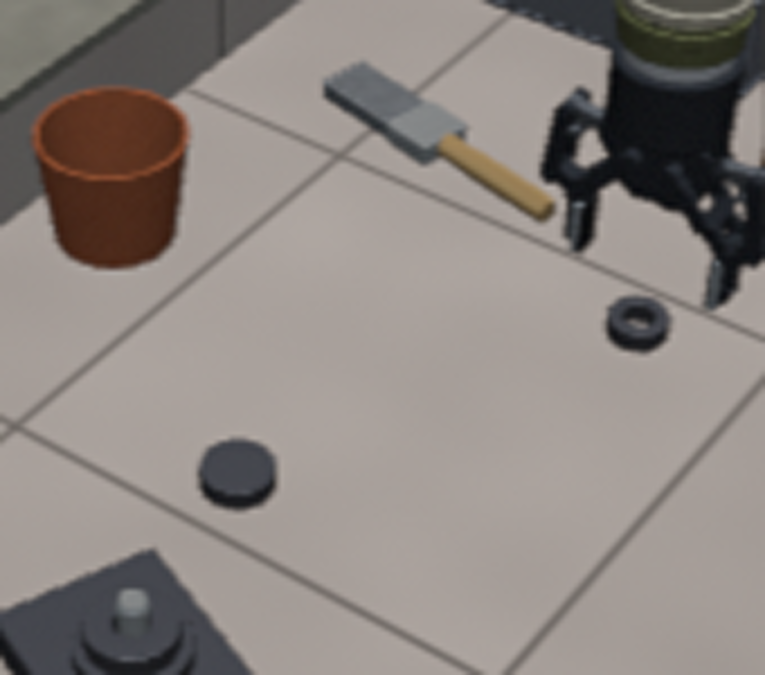

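carry_out([
  {"jaw":1,"tx":0,"ty":0,"tz":2.6,"wx":0,"wy":0,"wz":0},
  {"jaw":1,"tx":0,"ty":0,"tz":0.6,"wx":0,"wy":0,"wz":0},
  {"jaw":0.2,"tx":0,"ty":0,"tz":0,"wx":0,"wy":0,"wz":0},
  {"jaw":-0.3,"tx":0,"ty":0,"tz":0,"wx":0,"wy":0,"wz":0},
  {"jaw":-0.3,"tx":0,"ty":0,"tz":0,"wx":0,"wy":0,"wz":0},
  {"jaw":-0.3,"tx":0,"ty":0,"tz":0,"wx":0,"wy":0,"wz":0},
  {"jaw":-0.3,"tx":0,"ty":0,"tz":0,"wx":0,"wy":0,"wz":0},
], force=20)

```text
clock: 27.65
tcp_pos: [0.4652, -0.2507, 0.1815]
orientation: [0.001, 0.707, 0.707, 0.0]
wrist_force: [0.1, 0.3, 5.4]
finger_gap: 0.0378
```

carry_out([
  {"jaw":0.5,"tx":0,"ty":0,"tz":0,"wx":0,"wy":0,"wz":0},
  {"jaw":0.7,"tx":0,"ty":0,"tz":0,"wx":0,"wy":0,"wz":0},
  {"jaw":0.7,"tx":0,"ty":0,"tz":0,"wx":0,"wy":0,"wz":0},
  {"jaw":0.7,"tx":0,"ty":0,"tz":0,"wx":0,"wy":0,"wz":-10},
  {"jaw":0.7,"tx":0,"ty":0,"tz":0,"wx":0,"wy":0,"wz":-10},
  {"jaw":0.7,"tx":0,"ty":0,"tz":0,"wx":0,"wy":0,"wz":-10},
  {"jaw":0.7,"tx":0,"ty":0,"tz":0,"wx":0,"wy":0,"wz":-10},
  {"jaw":0.7,"tx":0,"ty":0,"tz":0,"wx":0,"wy":0,"wz":-10},
  {"jaw":0.7,"tx":0,"ty":0,"tz":0,"wx":0,"wy":0,"wz":-10},
  {"jaw":0.7,"tx":0,"ty":0,"tz":0,"wx":0,"wy":0,"wz":-10},
  {"jaw":0.7,"tx":0,"ty":0,"tz":0,"wx":0,"wy":0,"wz":-10},
  {"jaw":0.7,"tx":0,"ty":0,"tz":0,"wx":0,"wy":0,"wz":-10},
  {"jaw":0.2,"tx":0,"ty":0,"tz":0,"wx":0,"wy":0,"wz":0},
  {"jaw":-0.3,"tx":0,"ty":0,"tz":0,"wx":0,"wy":0,"wz":0},
  {"jaw":-0.3,"tx":0,"ty":0,"tz":0,"wx":0,"wy":0,"wz":0},
  {"jaw":-0.3,"tx":0,"ty":0,"tz":0,"wx":0,"wy":0,"wz":0},
  {"jaw":-0.3,"tx":0,"ty":0,"tz":0,"wx":0,"wy":0,"wz":0},
], force=25)

```text
clock: 29.78
tcp_pos: [0.4648, -0.2504, 0.1804]
orientation: [0.0, 0.001, 1.0, -0.0]
wrist_force: [-2.5, 0.4, 5.6]
finger_gap: 0.0387
```

```bash
python3 look.py 16 side 320 150 410 230 7
```

```text
clock 29.825
tcp_pos [ 0.4648 -0.2504  0.1804]
wrist_force [-1.2107  0.8602  5.433 ]
orientation [ 1.e-04  5.e-04  1.e+00 -1.e-04]
finger_gap 0.0383
```

View pics/side16z.png

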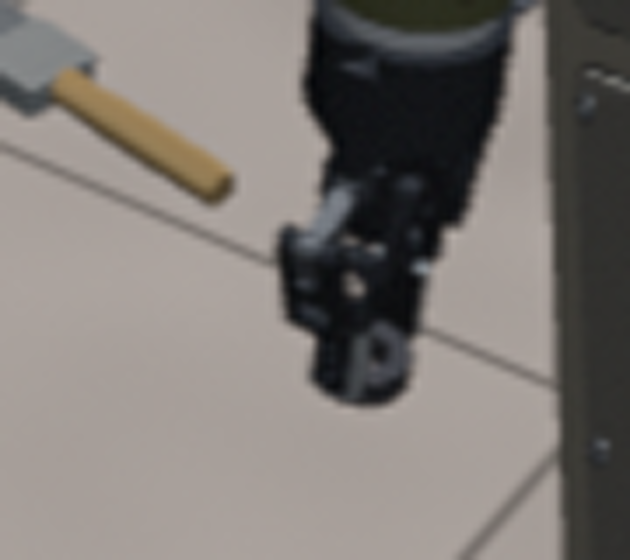

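carry_out([
  {"jaw":-0.3,"tx":0,"ty":0,"tz":-0.5,"wx":0,"wy":0,"wz":0},
  {"jaw":-0.3,"tx":0,"ty":0,"tz":-2,"wx":0,"wy":0,"wz":0},
  {"jaw":-0.3,"tx":0,"ty":0,"tz":-4,"wx":0,"wy":0,"wz":0},
  {"jaw":-0.3,"tx":0,"ty":0,"tz":-4,"wx":0,"wy":0,"wz":0},
  {"jaw":-0.3,"tx":-0.65,"ty":4,"tz":0,"wx":0,"wy":0,"wz":0},
  {"jaw":-0.3,"tx":-0.65,"ty":4,"tz":0,"wx":0,"wy":0,"wz":0},
  {"jaw":-0.3,"tx":-0.65,"ty":4,"tz":0,"wx":0,"wy":0,"wz":0},
  {"jaw":-0.3,"tx":-0.65,"ty":4,"tz":0,"wx":0,"wy":0,"wz":0},
  {"jaw":-0.3,"tx":-0.65,"ty":4,"tz":0,"wx":0,"wy":0,"wz":0},
  {"jaw":-0.3,"tx":-0.65,"ty":4,"tz":0,"wx":0,"wy":0,"wz":0},
  {"jaw":-0.3,"tx":-0.65,"ty":4,"tz":0,"wx":0,"wy":0,"wz":0},
  {"jaw":-0.3,"tx":-0.65,"ty":4,"tz":0,"wx":0,"wy":0,"wz":0},
  {"jaw":-0.3,"tx":-0.65,"ty":4,"tz":0,"wx":0,"wy":0,"wz":0},
  {"jaw":-0.3,"tx":-0.5,"ty":3.5,"tz":0,"wx":0,"wy":0,"wz":0},
  {"jaw":-0.3,"tx":0,"ty":2.2,"tz":0,"wx":0,"wy":0,"wz":0},
  {"jaw":-0.3,"tx":0,"ty":0,"tz":1,"wx":0,"wy":0,"wz":0},
  {"jaw":-0.3,"tx":0,"ty":0,"tz":0.5,"wx":0,"wy":0,"wz":0},
  {"jaw":-0.3,"tx":0,"ty":0,"tz":0,"wx":0,"wy":0,"wz":0},
  {"jaw":-0.3,"tx":0,"ty":0,"tz":0,"wx":0,"wy":0,"wz":0},
], force=40)

```text
clock: 32.2
tcp_pos: [0.5287, 0.1658, 0.2702]
orientation: [-0.0, 0.001, 1.0, -0.0]
wrist_force: [-0.1, -0.1, 0.0]
finger_gap: 0.0374
```

```bash
python3 look.py 17 side 225 225 295 290 10
```

```text
clock 32.25
tcp_pos [0.5288 0.1659 0.2704]
wrist_force [-1.2224  0.2386 -1.03  ]
orientation [ 2.e-04  9.e-04  1.e+00 -1.e-04]
finger_gap 0.0375
```

View pics/side17z.png

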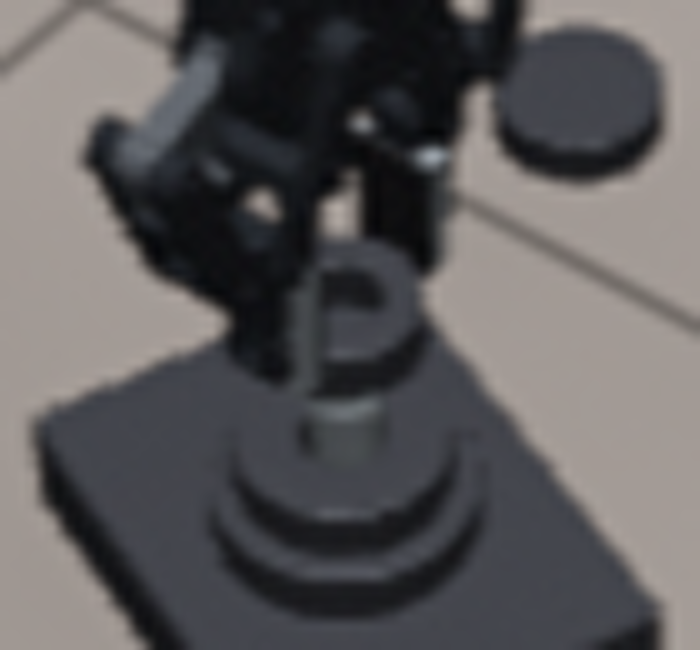

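carry_out([
  {"jaw":-0.3,"tx":0.05,"ty":0,"tz":0.6,"wx":0,"wy":0,"wz":0},
  {"jaw":-0.3,"tx":0,"ty":0,"tz":0.5,"wx":0,"wy":0,"wz":0},
  {"jaw":-0.3,"tx":0,"ty":0,"tz":0.2,"wx":0,"wy":0,"wz":0},
  {"jaw":-0.3,"tx":0,"ty":0,"tz":0.2,"wx":0,"wy":0,"wz":0},
  {"jaw":-0.3,"tx":0,"ty":0,"tz":0.2,"wx":0,"wy":0,"wz":0},
  {"jaw":-0.3,"tx":0,"ty":0,"tz":0.2,"wx":0,"wy":0,"wz":0},
  {"jaw":-0.3,"tx":0,"ty":0,"tz":0,"wx":0,"wy":0,"wz":0},
], force=40)

```text
clock: 33.12
tcp_pos: [0.528, 0.1666, 0.251]
orientation: [-0.0, 0.0, 1.0, -0.0]
wrist_force: [0.4, 0.8, -0.4]
finger_gap: 0.0376
```

```bash
python3 look.py 18 side 225 225 295 290 10
```

```text
clock 33.175
tcp_pos [0.5281 0.1666 0.2511]
wrist_force [-0.9819  0.6283 -0.435 ]
orientation [-0.e+00  3.e-04  1.e+00 -0.e+00]
finger_gap 0.0377
```

View pics/side18z.png

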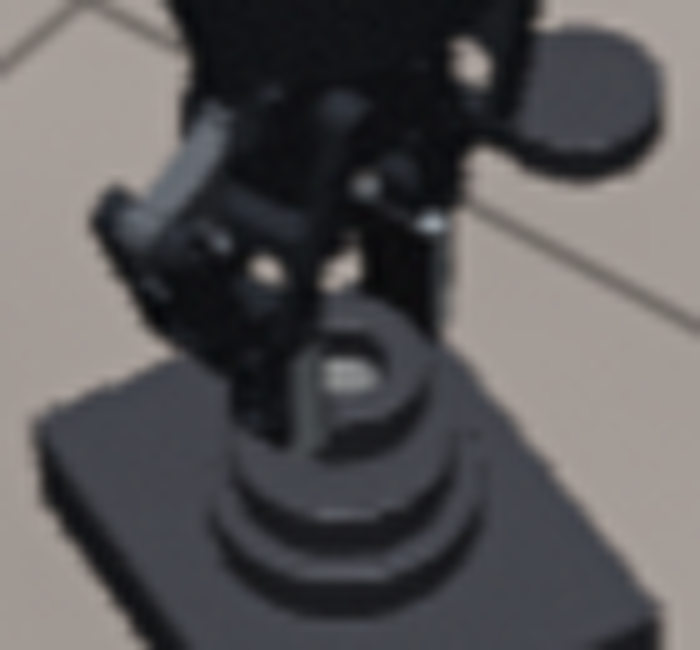

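The narrow collar is threading: the dowel head shows in its bore at about (347,375), with no force. Continuing down to home at TCP z of about 0.240.

carry_out([
  {"jaw":-0.3,"tx":0,"ty":0,"tz":0.2,"wx":0,"wy":0,"wz":0},
  {"jaw":-0.3,"tx":0,"ty":0,"tz":0.2,"wx":0,"wy":0,"wz":0},
  {"jaw":-0.3,"tx":0,"ty":0,"tz":0.2,"wx":0,"wy":0,"wz":0},
  {"jaw":-0.3,"tx":0,"ty":0,"tz":0,"wx":0,"wy":0,"wz":0},
], force=40)

```text
clock: 33.67
tcp_pos: [0.528, 0.1665, 0.2449]
orientation: [-0.0, 0.0, 1.0, -0.0]
wrist_force: [1.1, 0.0, -0.3]
finger_gap: 0.0378
```

carry_out([
  {"jaw":-0.3,"tx":0,"ty":0,"tz":0.2,"wx":0,"wy":0,"wz":0},
  {"jaw":-0.3,"tx":0,"ty":0,"tz":0.2,"wx":0,"wy":0,"wz":0},
  {"jaw":-0.3,"tx":0,"ty":0,"tz":0.1,"wx":0,"wy":0,"wz":0},
  {"jaw":-0.3,"tx":0,"ty":0,"tz":0,"wx":0,"wy":0,"wz":0},
], force=40)

```text
clock: 34.17
tcp_pos: [0.528, 0.1666, 0.2406]
orientation: [0.0, 0.0, 1.0, -0.0]
wrist_force: [-1.5, -0.1, 4.7]
finger_gap: 0.0374
```

Contact came at 4.7 N where home should be. I'll release and rise straight up.

carry_out([
  {"jaw":-0.3,"tx":0,"ty":0,"tz":0.05,"wx":0,"wy":0,"wz":0},
  {"jaw":0.1,"tx":0,"ty":0,"tz":0,"wx":0,"wy":0,"wz":0},
  {"jaw":0.5,"tx":0,"ty":0,"tz":0,"wx":0,"wy":0,"wz":0},
  {"jaw":1,"tx":0,"ty":0,"tz":0,"wx":0,"wy":0,"wz":0},
  {"jaw":1,"tx":0,"ty":0,"tz":0,"wx":0,"wy":0,"wz":0},
  {"jaw":1,"tx":0,"ty":0,"tz":0,"wx":0,"wy":0,"wz":0},
  {"jaw":1,"tx":0,"ty":0,"tz":-1,"wx":0,"wy":0,"wz":0},
  {"jaw":1,"tx":0,"ty":0,"tz":-4,"wx":0,"wy":0,"wz":0},
  {"jaw":1,"tx":0,"ty":0,"tz":-4,"wx":0,"wy":0,"wz":0},
  {"jaw":1,"tx":0.6,"ty":-4.2,"tz":0,"wx":0,"wy":0,"wz":0},
  {"jaw":1,"tx":0.6,"ty":-4.2,"tz":0,"wx":0,"wy":0,"wz":0},
  {"jaw":1,"tx":0.6,"ty":-4.2,"tz":0,"wx":0,"wy":0,"wz":0},
  {"jaw":1,"tx":0.6,"ty":-4.2,"tz":0,"wx":0,"wy":0,"wz":0},
  {"jaw":1,"tx":0.6,"ty":-4.2,"tz":0,"wx":0,"wy":0,"wz":0},
  {"jaw":1,"tx":0.6,"ty":-4.2,"tz":0,"wx":0,"wy":0,"wz":0},
  {"jaw":1,"tx":0,"ty":0,"tz":0,"wx":0,"wy":0,"wz":0},
  {"jaw":1,"tx":0,"ty":0,"tz":0,"wx":0,"wy":0,"wz":0},
], force=30)

```text
clock: 36.3
tcp_pos: [0.4919, -0.0853, 0.3302]
orientation: [0.0, 0.001, 1.0, 0.0]
wrist_force: [-0.9, 0.4, 0.2]
finger_gap: 0.0856
```

```bash
python3 look.py 19 side 225 225 295 290 10; python3 look.py 19 top 195 170 375 270 4.4
```

```text
clock 36.35
tcp_pos [ 0.4919 -0.0849  0.3301]
wrist_force [ 0.2671  0.4053 -0.2292]
orientation [2.e-04 1.e-04 1.e+00 1.e-04]
finger_gap 0.0856
clock 36.4
tcp_pos [ 0.492  -0.0846  0.3299]
wrist_force [ 0.4687  0.5353 -0.3584]
orientation [ 1.e-04 -2.e-04  1.e+00  0.e+00]
finger_gap 0.0855
```

View pics/side19z.png

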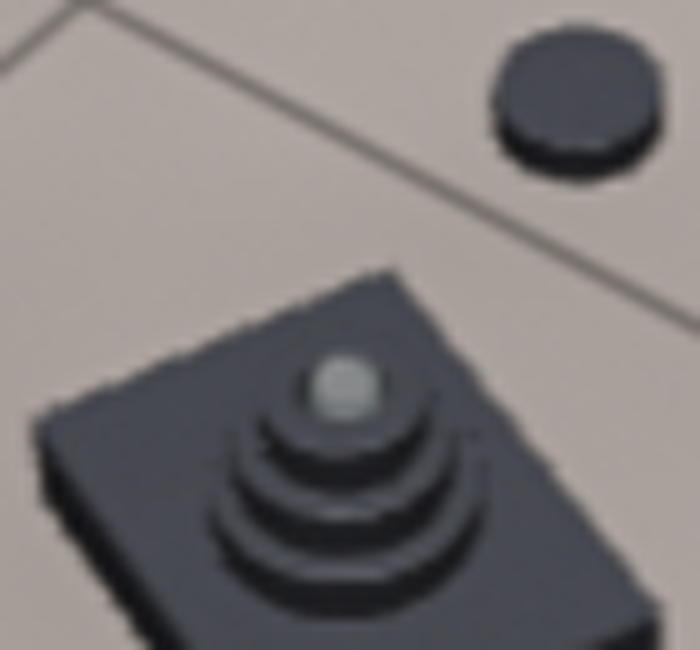

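View pics/top19z.png

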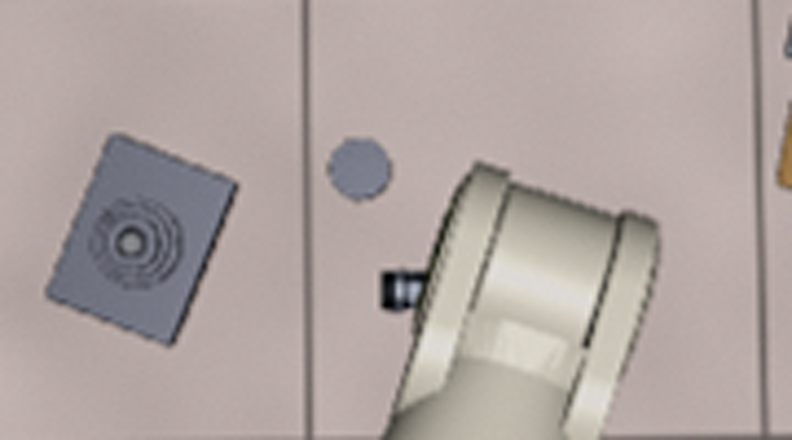

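View pics/side19.png

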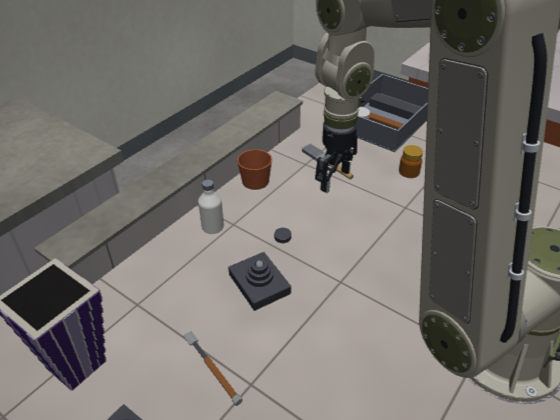

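Both views show the three collars stacked flat and concentric on the dowel (around side (259,270), top (225,225)). The bystanders are in their places and the arm is clear, so I'm handing in.

```bash
python3 -c "
from workcell import env
print(env.hand_in())"
```

```text
the job is handed in; nothing more can be done
None
```

I threaded the three collars over the dowel in order, widest, then middle, then narrowest, and handed the job in at about 36 s. No verdict was reported.

**What I did:** I squeezed each collar lightly from two sides at right angles to centre it in the gripper. I then hovered over the dowel, checked the side camera and lowered in steps of 0.5–3 mm below dowel height. Each collar was opened only after touching its seat.

**Last checks:**
- **Contact force:** the largest wrist reading when a collar reached its seat was about 5 N. The narrow collar's last 0.5 mm push before release was not read.
- **Seat heights:** at contact the undersides worked out to about 30, 45 and 60 mm, taken from the gripper height and how each collar was held.
- **Final pictures:** both views show three concentric, flat rings on the dowel. The arm is clear with the gripper open, and every bystander I could see is where it began.

**Disagreements:** the two cameras differed by about 3.5 mm in position and put the table about 3.5 mm too low. I corrected this from the squeezed collars and the dowel itself. I did not measure the finished stack's tilt or concentricity numerically.

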